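# Load the panel carrier, open the air and swing the lamp over

### The job

Draw every glass panel up out of the grey rack and stand each fully down in a slot of its own in the white carrier, then lay the steel retaining bar across the carrier with its ends down in the notches of the two end posts, centred. Only then turn the air valve from closed to half open (45 degrees), and finally swing the lamp arm until it points across the middle of the carrier, with the lamp head over the carrier. Do not disturb the jar, the spray bottle or the brush.

Things in the scene. Friction and masses are not known exactly. Their poses are not given: they have to be found in the camera images.
- rack: fixed grey slotted rack, 140 x 190 mm, floor 8 mm thick. Origin: centre of its underside. Four slots at its y = -69, -23, 23, 69 mm, 12 mm wide in y; guide cheeks at both x ends of each slot (|x| 32 to 60 mm) rise to 53 mm, the middle is open; end walls inside at x = +-60 mm, 40 mm high. Panels in it have their x along its x, top edge 98 mm above the bench.
- carrier_top (a point): point above the carrier's origin, level with the floors of the notches (102 mm above the bench). The two end posts at the carrier's y = +-108 mm, 12 mm thick in y, have a notch in the top: 42 mm wide in x, centred on x = 0, its sides 12 mm high, open in y. The bar's origin comes to this point.
- carrier: fixed white slotted carrier, 140 x 236 mm, floor 8 mm thick. Origin: centre of its underside. Four empty slots at its y = -69, -23, 23, 69 mm, 13 mm wide in y, with cheeks like the rack's but with flared lips up to 65 mm high (mouth about 24 mm). A seated panel has its origin 8 mm and its top 98 mm above the bench, its x along the carrier's x, leaning up to about 7 degrees.
- panel0: framed glass panel, 110 wide (its x) x 8 thick (its y) x 90 high (its z) mm, 0.1 to 0.2 kg, dark opaque frame with a see-through pane, top rail 18 mm high; only two to four of them are there in any one start. Origin: middle of the lower edge. It starts upright in one of the rack's slots, lower edge on the rack's floor.
- panel1: framed glass panel, 110 wide (its x) x 8 thick (its y) x 90 high (its z) mm, 0.1 to 0.2 kg, dark opaque frame with a see-through pane, top rail 18 mm high; only two to four of them are there in any one start. Origin: middle of the lower edge. It starts upright in one of the rack's slots, lower edge on the rack's floor.
- panel2: framed glass panel, 110 wide (its x) x 8 thick (its y) x 90 high (its z) mm, 0.1 to 0.2 kg, dark opaque frame with a see-through pane, top rail 18 mm high; only two to four of them are there in any one start. Origin: middle of the lower edge. It starts upright in one of the rack's slots, lower edge on the rack's floor.
- panel3: framed glass panel, 110 wide (its x) x 8 thick (its y) x 90 high (its z) mm, 0.1 to 0.2 kg, dark opaque frame with a see-through pane, top rail 18 mm high; only two to four of them are there in any one start. Origin: middle of the lower edge. It starts upright in one of the rack's slots, lower edge on the rack's floor.
- bar: loose steel retaining bar, 32 (x) x 240 (its y) x 10 mm (z), 0.2 to 0.35 kg, with a black upright grip block on its middle: 30 (x) x 14 (y) mm, from 10 to 52 mm above the bar's underside. Origin: centre of its underside. Starts flat on the bench. When laid in the notches its y lies along the carrier's y (either way round).
- valve: fixed brass air valve, 44 mm body on a steel pipe that runs along its y (pipe axis 35 mm high). Origin: on the bench under the lever's vertical pivot axis.
- valve_lever (a joint): angle of the valve's lever in rad: 0 = closed, lever across the pipe, pointing along the valve's -x; grows counter-clockwise seen from above to 1.571 = fully open, lever along the pipe, pointing along the valve's -y; half open = 0.785. It stays where it is left (friction 0.15 N m, about 2 N at the grip).
- lever_grip (a point): point in the middle of the rubber grip of the valve lever, 85 mm from the pivot axis, 73 mm above the bench; the grip is 60 mm long along the lever, 16 mm wide and 16 mm high. The point's x axis lies along the lever, from its free end to the pivot.
- lamp_base: fixed foot (disc, 100 mm across, 22 mm high) and 22 mm post of the lamp. Origin: on the bench, on the arm's vertical swing axis.
- lamp_arm (a joint): swing angle of the lamp arm in rad, about the post: 0 = the arm points along the lamp base's -x, growing clockwise seen from above (towards the base's +y); range -1.0 to 1.6. It stays where it is left (friction 0.4 N m, about 2 N at the grip). It starts swung out to the +y side.
- lamp_grip (a point): middle of the upright round rubber handle on top of the lamp head, 22 mm thick, from 217 to 272 mm above the bench (this point at 250 mm), 195 mm from the swing axis. The flat lamp head under it is 120 mm along the arm, 62 mm wide, from 187 to 217 mm high.
- lamp_spot (a point): centre of the underside of the lamp head, 195 mm from the swing axis; its x axis lies along the arm, from the head to the post, its y axis level across the arm.
- jar: bystander: clear jar with white cap, 80 mm across, 100 mm high. Origin: centre of its underside.
- spray: bystander: bottle, 60 mm across, 170 mm high. Origin: centre of its underside.
- brush: bystander: brush lying on the bench. Origin: under its middle.
There are look-alikes about, which are no part of the job. What is shaped like the valve but green is not meant.

How it is judged:
By the outcome, as a careful person would: the job done as asked, in the order asked, and still so for the second after the job is handed in, with the robot touching nothing.
Of panel0, panel1, panel2, panel3 only 2 to 4 are there at a start; the rules pass over those that are not, and their reading is None.
At some moment in a run one of bar may be knocked a few centimetres aside while the robot is not near it.
It also fails if it takes over 210 s, if anything falls off the work surface, if the arm or the gripper's body presses on something with over 40 N, if the wrist force passes 120 N, or if a joint passes its speed limit or range.

### The arm

A 6-joint arm with a two-finger parallel gripper is mounted at the origin on the work surface. World frame = base frame: x ahead of the robot, y to its left, z up, the work surface at z = 0. Lengths are in m, angles in rad, forces in N, time in s.
With the tool pointing down it reaches from about 0.425 to 1.125 m from the base axis. Payload 14.9 kg.
Tool frame: the origin (TCP) lies at the very end of the fingers, on their centre line; the grasp point (between the pads) lies 19 mm behind it; z points along the fingers, y is the line along which they close (so a half turn about z gives the same grasp; the last joint's range is limited). The gripper opens to 91 mm and grips with 3 to 60 N. Pads are 32 mm wide; open, the fingers measure 118 mm over their backs; the gripper's body (76 mm by 178 mm) begins 60 mm behind the grasp point.
Start: joints at [-1.187, 0.379, 1.734, -0, 1.028, -0.033], TCP at [0.283, -0.64, 0.214] pointing down, gripper open.
Joint ranges: [-2.77, 2.77], [-0.74, 2.19], [0, 2.66], [-1.06, 4.2], [0.31, 2.87], [-3.08, 3.08]. Speed limits (rad/s): [1.89, 1.89, 2.39, 3.14, 3.14, 3.14].

### API

Orientations are given as a rotation vector (axis times angle).
In Python, from bench import robot, vision, order gives the robot as it stands.
- The arm moves only by the shell command python3 -m jog 'ROWS' [FORCE]. ROWS is a JSON object of lists of equal length, an entry for each row: "fingers": the opening, from -1 (shut) to 1 (fully open); "offset": the shift along the tool's x, y, z in cm, a list of three; "twist": the turn about the tool's z in degrees. A call has 1 to 20 rows; each row shifts and turns the commanded pose from where the row before left it, along the tool's axes as they then stand; what a row does not reach is not made up. A row lasts 1/10 s, in which the tool goes at most 50 mm and 8.59 degrees, less where a joint would pass 70% of its speed; a pose out of reach is approached as far as the arm can. A call is refused whole if a number of a shift passes 5 or a number of a turn 8.59, either way. A call with a gripper value outside its range is refused whole. The fingers move at their own pace and stop on an object; FORCE is the grip in N (left out, the last holds). Time passes only in rows, so rows that do not move let the fingers close. It gives the time, the measured TCP pose, the force, the opening and the grip force at its end, in the units of the state.
- robot.get_state(): the state, without advancing time (a new reading comes with each control period).
- vision.snapshot(name): name is "scene" or "top"; returns the picture (384x512x3 uint8, red, green, blue); there is no depth.
- vision.camera_model(name): a dict with "K" (3x3 intrinsics, pixels), "T" (4x4, takes a point from camera to world coordinates). Camera axes: x right, y up, looking along -z (the intrinsics and any distortion apply to the point x, -y, -z); pixel columns grow to the right and rows downward; lengths in m; the calibration is good to about 2 mm. A picture is of the moment at which its call begins. camera_model takes no time and is no camera call.
- order.hand_in(): hands the job in; it is judged then, once.
The state is a dict: "time_s": time; "joints": joint angles; "qd": joint speeds; "tau": joint torques, N m; "tool_pos": TCP position; "tool_rot": TCP orientation; "force": force on the tool from outside, world axes, zero at the start; "wrist_torque": the same for the moment, N m; "grip_width": finger opening in m; "grip_force": force on a finger pad.
Only numpy, scipy, OpenCV 4.12 (cv2) and the standard library are available. Lean on these libraries where they do the work, as an engineer would, in place of code of your own. Each camera call takes 0.05 s, during which the arm holds its last target. There are 200 camera calls.

## Working session

There is one attempt and no reset: what is moved stays moved. The work goes in short steps, Python scripts to look and compute and a shell command to move; the robot and the scene stay as the last step left them, time stands still between calls to the robot, and variables do not carry over. Pictures are saved under pics/ and viewed, at most 14 in all, crops included, and the job is handed in when it is done.

```bash
ls; mkdir -p pics; python3 - <<'E'
from bench import robot, vision, order
import cv2
for n in("scene","top"):
    im=vision.snapshot(n); cv2.imwrite(f"pics/{n}0.png",im[:,:,::-1]); m=vision.camera_model(n); print(n,{k:(v.tolist() if hasattr(v,'tolist') else v) for k,v in m.items()})
    cv2.imwrite(f"pics/{n}0b.png",cv2.resize(im[:,:,::-1],(800,600),interpolation=cv2.INTER_CUBIC))
print(robot.get_state())
E
```

```text
pics
scene {'K': [[367.25106306713644, 0.0, 249.37183313618658], [0.0, 367.25106306713644, 191.34617024262306], [0.0, 0.0, 1.0]], 'T': [[-0.2882718176673967, -0.5352198673853497, 0.794001922349527, 1.3260890847483193], [0.9575451210280174, -0.15888681325605725, 0.24054588287637535, 0.2787154532876042], [-0.0025885003718856847, 0.8296352657218377, 0.5582997631528076, 0.7694063735339498], [0.0, 0.0, 0.0, 1.0]]}
top {'K': [[482.60680917540105, 0.0, 254.1897586355321], [0.0, 482.60680917540105, 193.9560041325192], [0.0, 0.0, 1.0]], 'T': [[0.01292520488391988, 0.9906716678273584, -0.13565613013376376, 0.31362689740541505], [-0.9999042318681589, 0.013476659280913348, 0.003147498494524099, 0.019936220847102167], [0.004946329028234266, 0.13560245653669456, 0.9907509816348193, 1.5609109244293895], [0.0, 0.0, 0.0, 1.0]]}
{'time_s': 0.1, 'joints': array([-1.18727288e+00,  3.79336028e-01,  1.73466604e+00,  3.00143415e-05,
        1.02848510e+00, -3.33101219e-02]), 'qd': array([-1.49652379e-03,  6.58038670e-05,  2.65070012e-03, -1.11323710e-03,
        4.64928709e-05,  3.95739873e-04]), 'tau': array([ 1.40360057e-04, -7.65036607e+01, -4.35293090e+01,  6.52318820e-02,
        3.97983240e-02, -1.32452197e-05]), 'tool_pos': array([ 0.28328355, -0.63977251,  0.2133958 ]), 'tool_rot': array([-3.07274661e+00, -6.49823724e-01,  2.04973908e-04]), 'force': array([-0.34665587, -0.253041  , -0.18366999]), 'wrist_torque': array([ 0.00171881,  0.02894413, -0.03596227]), 'grip_force': 0.0, 'grip_width': 0.09115532987504876}
```

View pics/scene0b.png

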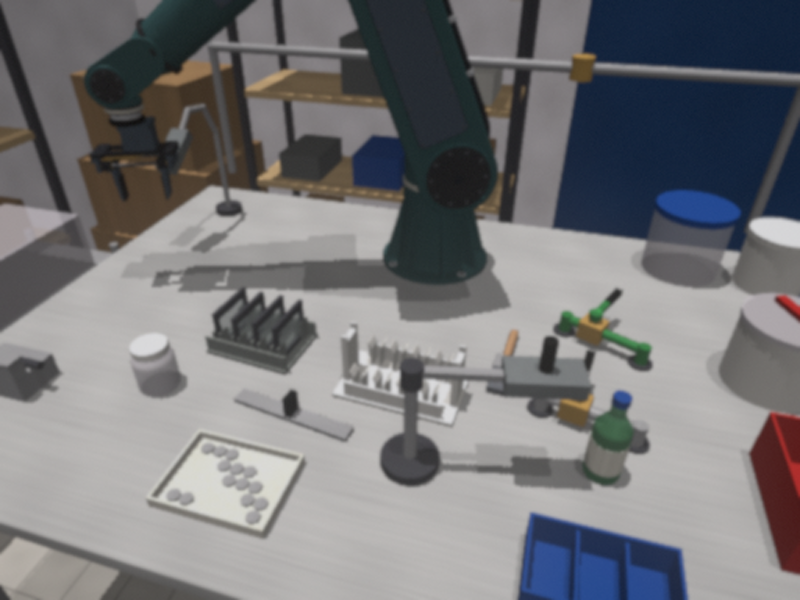

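View pics/top0b.png

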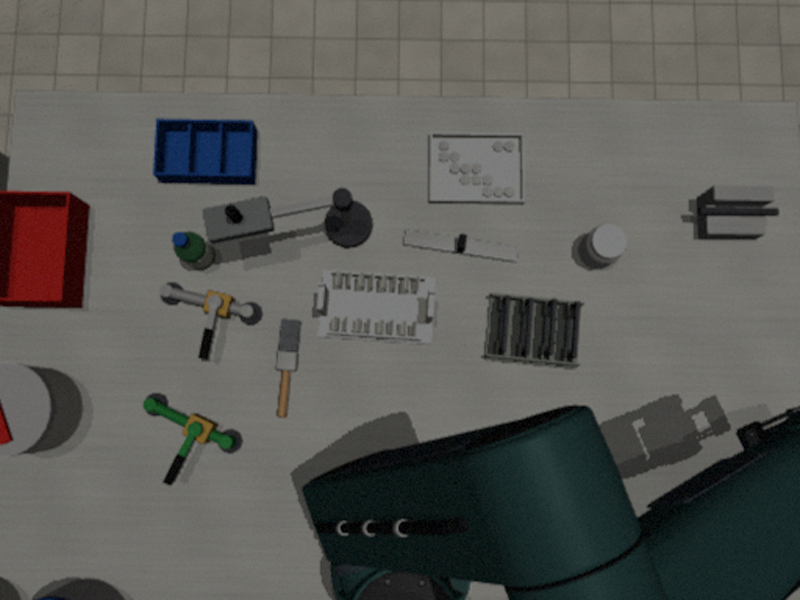

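```bash
cat > h.py <<'E'
import numpy as np, cv2
from bench import robot, vision, order
M={n:vision.camera_model(n) for n in("scene","top")}
for m in M.values(): m["K"]=np.array(m["K"]); m["T"]=np.array(m["T"])
def ray(n,p):
    m=M[n]; u,v=p; K=m["K"]; d=np.array([(u-K[0,2])/K[0,0],-(v-K[1,2])/K[1,1],-1]); return m["T"][:3,3], m["T"][:3,:3]@d
def plane(n,p,z):
    o,d=ray(n,p); return o+d*(z-o[2])/d[2]
def tri(ps,pt):
    A=[];b=[]
    for n,p in(("scene",ps),("top",pt)):
        o,d=ray(n,p); d=d/np.linalg.norm(d); P=np.eye(3)-np.outer(d,d); A.append(P);b.append(P@o)
    return np.linalg.lstsq(np.vstack(A),np.hstack(b),rcond=None)[0]
def proj(n,X):
    m=M[n]; c=m["T"][:3,:3].T@(np.array(X)-m["T"][:3,3]); K=m["K"]; return np.array([K[0,2]+K[0,0]*c[0]/-c[2],K[1,2]-K[1,1]*c[1]/-c[2]])
def snap(n): return vision.snapshot(n)[:,:,::-1].copy()
def crop(im,u0,v0,u1,v1,s,grid=20):
    c=cv2.resize(im[v0:v1,u0:u1],None,fx=s,fy=s,interpolation=cv2.INTER_CUBIC)
    c=cv2.convertScaleAbs(c,alpha=1.3,beta=15)
    for u in range((u0//grid+1)*grid,u1,grid):
        cv2.line(c,(int((u-u0+.5)*s),0),(int((u-u0+.5)*s),6),(0,0,255),1); cv2.putText(c,str(u),(int((u-u0)*s)-8,18),0,.35,(0,0,255))
    for v in range((v0//grid+1)*grid,v1,grid):
        cv2.line(c,(0,int((v-v0+.5)*s)),(6,int((v-v0+.5)*s)),(0,0,255),1); cv2.putText(c,str(v),(8,int((v-v0)*s)+4),0,.35,(0,0,255))
    return c
E
python3 - <<'E'
from h import *
t=cv2.imread("pics/top0.png"); s=cv2.imread("pics/scene0.png")
cv2.imwrite("pics/c1.png",crop(t,195,135,385,240,4.2)); cv2.imwrite("pics/c2.png",crop(s,125,175,325,315,4)); cv2.imwrite("pics/c3.png",crop(t,95,115,245,235,5)); 
E
```

```text
(no output)
```

View pics/c1.png

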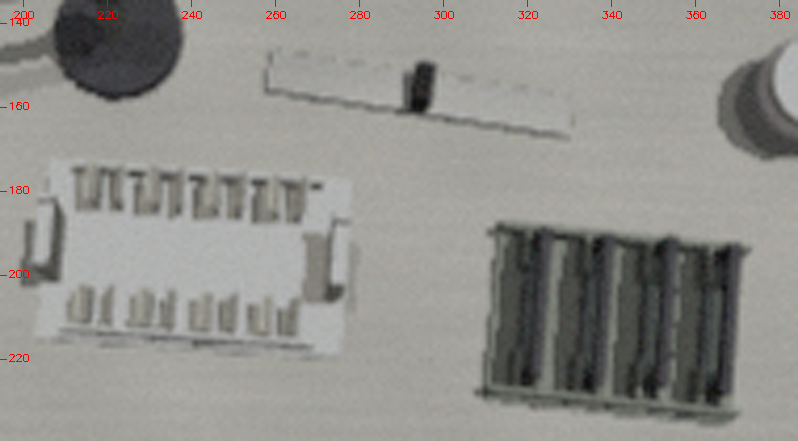

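View pics/c2.png

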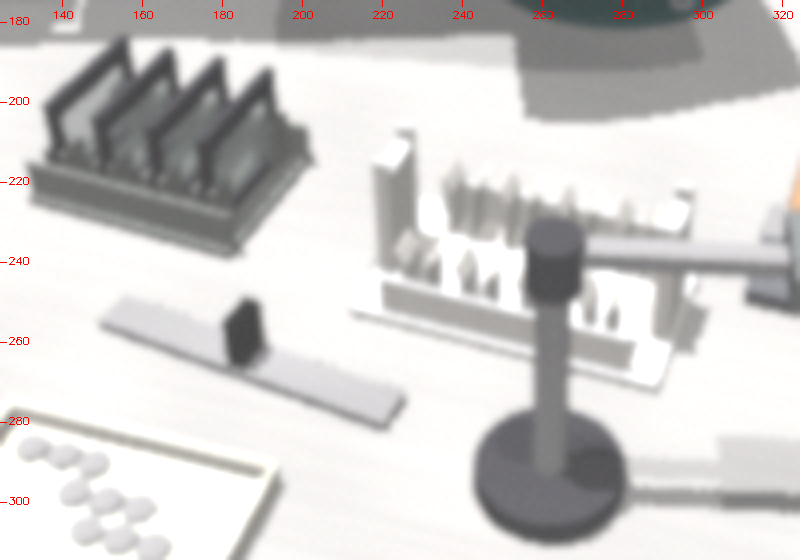

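View pics/c3.png

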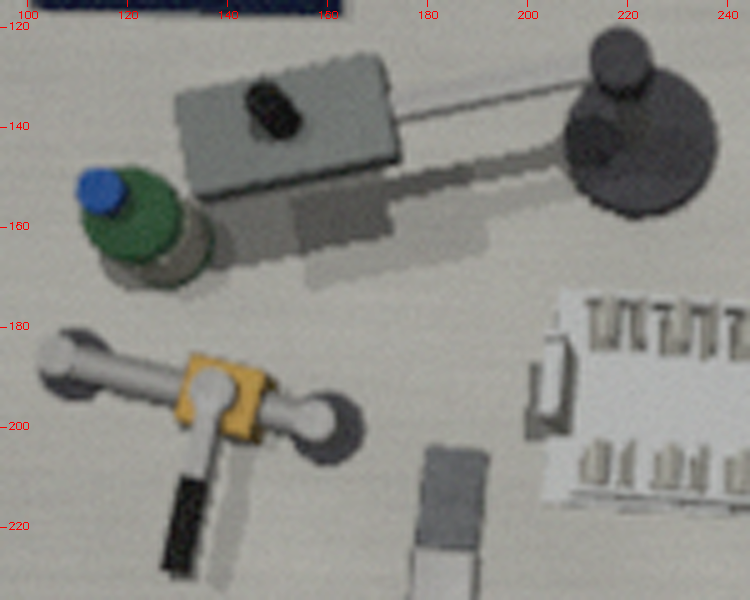

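```bash
python3 - <<'E'
from h import *
np.set_printoptions(precision=4,suppress=True)
P={'D':((192.5,192.5),(175.8,212),(321.2,226.9),(325,190.2)),'C':((180.5,190),(162.5,208.8),(335.5,227.9),(339.8,192.1)),'B':((168,187.5),(149.3,205.5),(349.8,228.6),(354,192.6)),'A':((156.7,185),(137,201.3),(365.2,229.8),(370.2,193.6))}
for k,(sf,sn,tf,tn) in P.items():
    a,b=tri(sf,tf),tri(sn,tn); pa,pb=plane("top",tf,.098),plane("top",tn,.098)
    print(k,a,b,np.linalg.norm(a-b),"z98:",(pa+pb)/2,np.linalg.norm(pa-pb),np.degrees(np.arctan2(*(pb-pa)[[1,0]])))
c=[plane("top",p,.008) for p in((206.9,173.1),(278.3,177.9),(275.5,218.8),(203.6,215.5))]
print("carrier",np.mean(c,0),[np.linalg.norm(c[i]-c[i-1]) for i in range(4)],[np.degrees(np.arctan2(*(c[i]-c[i-1])[[1,0]])) for i in range(4)])
# rack base corners
c=[plane("top",(195+u/4.2,135+v/4.2),z) for u,v,z in((492,228,.04),(745,247,.04),(735,415,.04),(482,392,.04))]
print("rack",np.mean(c,0),[np.linalg.norm(c[i]-c[i-1]) for i in range(4)],[np.degrees(np.arctan2(*(c[i]-c[i-1])[[1,0]])) for i in range(4)])
# bar: block top / bar ends
c=[plane("top",(195+u/4.2,135+v/4.2),.01) for u,v in((267,50),(574,97),(570,138),(265,92))]
print("bar",np.mean(c,0),[np.linalg.norm(c[i]-c[i-1]) for i in range(4)],[np.degrees(np.arctan2(*(c[i]-c[i-1])[[1,0]])) for i in range(4)])
print("block top",tri((125+247/4,175+302/4),(195+427/4.2,135+85/4.2)))
# lamp handle, post top, base, lever tip
print("lamphandle", plane("top",(95+14.2+36.6,115+20),.272))
print("post", plane("top",(95+620/5-.0,115+62/5),.23),"foot",plane("top",(95+641/5,115+140/5),.022))
print("lever", plane("top",(95+188/5,115+478/5),.081),plane("top",(95+180/5,115+573/5),.081),"pivot",plane("top",(95+213/5,115+390/5),.08))
t=cv2.imread("pics/top0.png")
for v in(200,205,210,215,220): print(v,t[v,310:378].mean(1).astype(int).tolist())
E
```

```text
D [ 0.417  -0.1919  0.0881] [ 0.5293 -0.2014  0.0871] 0.11264889735794967 z98: [ 0.4722 -0.1954  0.098 ] 0.1133309811191388 -6.240726304301997
C [ 0.4148 -0.236   0.0881] [ 0.5246 -0.2482  0.0859] 0.11049615771539377 z98: [ 0.4683 -0.2398  0.098 ] 0.11077673125975747 -7.403650160232949
B [ 0.4138 -0.2809  0.0889] [ 0.5238 -0.2928  0.0887] 0.11062497090084723 z98: [ 0.4671 -0.2832  0.098 ] 0.11138382233525905 -7.4382633646142375
A [ 0.4103 -0.3268  0.0884] [ 0.5199 -0.3401  0.0929] 0.11052265105381574 z98: [ 0.4643 -0.3314  0.098 ] 0.11239659163744448 -8.88600764441106
carrier [0.5183 0.0575 0.008 ] [np.float64(0.1391821852361566), np.float64(0.23363898532072908), np.float64(0.13415072023945693), np.float64(0.2322082714555207)] [np.float64(-2.8833180365898006), np.float64(-93.11144719458575), np.float64(176.49087247470763), np.float64(88.13065426254164)]
rack [ 0.4705 -0.2608  0.04  ] [np.float64(0.12476028716668856), np.float64(0.19227404180825888), np.float64(0.12768991708439908), np.float64(0.19031054629597136)] [np.float64(-3.6430669852668762), np.float64(-93.56115760772741), np.f
[... 1276 characters left out ...]
21, 30, 39, 45, 43, 22, 40, 44, 63, 73, 44, 44, 46, 45, 35, 26, 34, 41, 50, 37, 16, 33, 46, 77, 111, 110, 113, 113, 112, 113, 112]
215 [100, 66, 73, 45, 45, 47, 42, 39, 26, 25, 33, 22, 36, 42, 53, 83, 72, 48, 46, 46, 45, 44, 27, 28, 40, 40, 29, 29, 43, 55, 83, 77, 47, 44, 48, 47, 41, 22, 29, 44, 44, 25, 28, 41, 54, 64, 43, 44, 46, 46, 40, 23, 24, 39, 45, 48, 30, 30, 44, 50, 86, 111, 111, 108, 110, 110, 110, 110]
220 [69, 66, 59, 46, 46, 41, 23, 30, 41, 34, 21, 26, 42, 50, 70, 84, 74, 42, 48, 42, 33, 24, 37, 40, 33, 40, 20, 42, 46, 63, 77, 42, 47, 47, 47, 42, 29, 29, 40, 43, 42, 21, 33, 37, 52, 62, 46, 45, 45, 45, 38, 19, 36, 41, 50, 43, 14, 29, 43, 64, 102, 113, 113, 112, 114, 112, 113, 110]
```

```bash
cat >> h.py <<'E'
def fr(x,y,deg):
    a=np.radians(deg); return lambda p:np.array([x+np.cos(a)*p[0]-np.sin(a)*p[1], y+np.sin(a)*p[0]+np.cos(a)*p[1], p[2]])
from scipy.spatial.transform import Rotation as R
def go(x,y,z=None,yaw=None):
    s=robot.get_state(); p=s["tool_pos"]; Q=R.from_rotvec(s["tool_rot"]).as_matrix(); cur=np.degrees(np.arctan2(Q[1,0],Q[0,0]))
    t=np.array([x,y,p[2] if z is None else z]); print("pos",p.round(4),"yaw",cur.round(2),"offset cm",(Q.T@(t-p)*100).round(2), "twist" ,None if yaw is None else round(cur-yaw,2))
    if yaw is not None:
        a=np.radians(yaw);Q2=np.array([[np.cos(a),np.sin(a),0],[np.sin(a),-np.cos(a),0],[0,0,-1]]); print("  after twist:",(Q2.T@(t-p)*100).round(2))
E
python3 - <<'E'
from h import *
np.set_printoptions(precision=4,suppress=True)
for u,v in((323.6,210),(338.5,210),(353.6,210),(368.5,210)): print(plane("top",(u,v),.098))
t=cv2.imread("pics/top0.png"); s=cv2.imread("pics/scene0.png")
C=fr(.5183,.0575,-2.9); Rk=fr(.470,-.2620,-4.4)
pts=[C((sx*.07,sy*.118,.008)) for sx in(-1,1) for sy in(-1,1)]+[C((sx*.021,sy*.114,z)) for sx in(-1,1) for sy in(-1,1) for z in(.114,.102)]+[C((0,y,.008)) for y in(-.069,-.023,.023,.069)]+[Rk((sx*.055,y,.098)) for sx in(-1,1) for y in(-.069,-.023,.023,.069)]+[Rk((sx*.07,sy*.095,0)) for sx in(-1,1) for sy in(-1,1)]
def ov(im,n,u0,v0,u1,v1,sc):
    c=crop(im,u0,v0,u1,v1,sc)
    for X in pts:
        p=(proj(n,X)-[u0,v0]+.5)*sc; cv2.circle(c,tuple(p.round().astype(int).tolist()),2,(0,0,255),-1)
    return c
a=ov(t,"top",198,165,378,242,4.4); b=ov(s,"scene",125,180,305,278,4.4)[:262]
w=min(a.shape[1],b.shape[1]); b=ov(s,"scene",125,180,305,260,4.4)[:, :w]
cv2.imwrite("pics/o1.png",np.vstack([a[:,:w],b])[:600])
E
```

```text
[ 0.4675 -0.1969  0.098 ]
[ 0.4681 -0.2423  0.098 ]
[ 0.4687 -0.2884  0.098 ]
[ 0.4693 -0.3339  0.098 ]
```

View pics/o1.png

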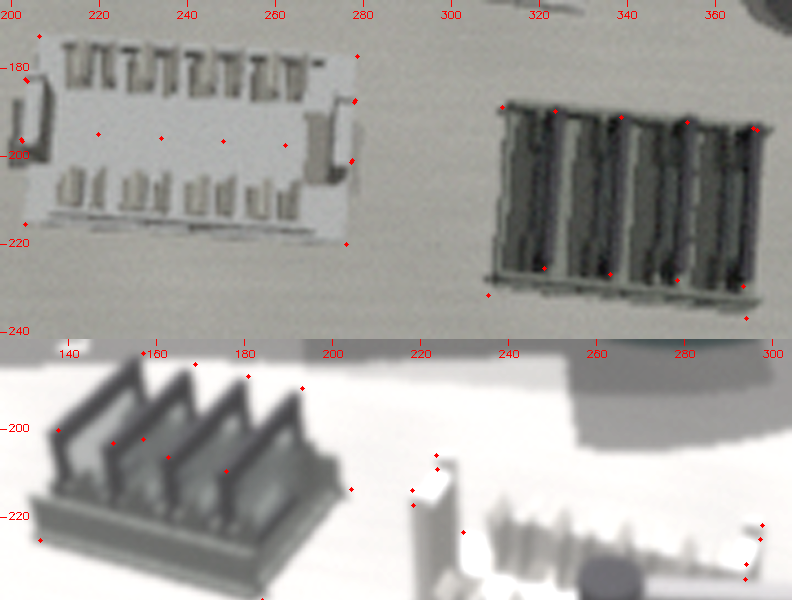

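```bash
python3 -m jog '{"fingers":[-0.25,-0.25,-0.25,-0.25,-0.25],"offset":[[0,0,0],[0,0,0],[0,0,0],[0,0,0],[0,0,0]],"twist":[7.1,7.1,7.1,7,0]}' 25; python3 - <<'E'
from h import *
go(.4665,-.332,.20,-4.4)
E
```

```text
time_s: 0.6
tool_pos: [0.2833, -0.6399, 0.2136]
tool_rot: [-3.139, 0.124, 0.0]
force: [-0.9, 0.9, -1.9]
grip_width: 0.0541
grip_force: 0.0
pos [ 0.2833 -0.6399  0.2136] yaw -4.53 offset cm [ 15.83 -32.14   1.37] twist -0.13
  after twist: [ 15.9  -32.1    1.36]
```

```bash
python3 -m jog '{"fingers":[-0.25,-0.25,-0.25,-0.25,-0.25,-0.25,-0.25,-0.25,-0.25,-0.25],"offset":[[2,-4,0.2],[2,-4,0.2],[2,-4,0.2],[2,-4,0.2],[2,-4,0.2],[2,-4,0.2],[2,-4,0.2],[1.9,-4.1,0],[0,0,0],[0,0,0]],"twist":[0,0,0,0,0,0,0,0,0,0]}' 25; python3 - <<'E'
from h import *
go(.4665,-.332,.07,-4.4)
E
```

```text
time_s: 1.6
tool_pos: [0.467, -0.3316, 0.1999]
tool_rot: [3.139, -0.113, -0.0]
force: [-0.5, 0.6, 0.3]
grip_width: 0.0342
grip_force: 0.0
pos [ 0.467  -0.3316  0.1999] yaw -4.14 offset cm [-0.04  0.04 12.99] twist 0.26
  after twist: [-0.05  0.04 12.99]
```

```bash
python3 -m jog '{"fingers":[-0.25,-0.25,-0.25,-0.25,-0.25,-0.25,-0.25,-1,-1,-1,-1,-1],"offset":[[0,0,2],[0,0,2],[0,0,2.5],[0,0,2.5],[0,0,2],[0,0,2],[0,0,0],[0,0,0],[0,0,0],[0,0,0],[0,0,0],[0,0,0]],"twist":[0,0,0,0,0,0,0,0,0,0,0,0]}' 25
```

```text
time_s: 2.8
tool_pos: [0.4671, -0.3333, 0.0708]
tool_rot: [3.137, -0.121, 0.002]
force: [-2.0, -7.4, 0.6]
grip_width: 0.008
grip_force: 24.9
```

```bash
python3 -m jog '{"fingers":[-1,-1,-1,-1,-1,-1,-1,-1,-1,-1],"offset":[[0,0.2,0],[0,0,-0.5],[0,0,-1],[0,0,-1.5],[0,0,-2],[0,0,-2],[0,0,-2],[0,0,-2],[0,0,-2],[0,0,0]],"twist":[0,0,0,0,0,0,0,0,0,0]}' 30; python3 - <<'E'
from h import *
C=fr(.5183,.0575,-2.9)
p=C((0,-.069,0)); print(p); go(p[0],p[1],.2,-2.9)
t=snap("top");s=snap("scene");cv2.imwrite("pics/t1.png",t);cv2.imwrite("pics/s1.png",s)
a=crop(t,300,165,380,240,5);b=crop(s,110,120,220,240,3.6)
h=max(a.shape[0],b.shape[0]);z=lambda c:np.vstack([c,np.zeros((h-c.shape[0],c.shape[1],3),np.uint8)])
cv2.imwrite("pics/o2.png",np.hstack([z(a),z(b)])[:600,:800])
E
```

```text
time_s: 3.8
tool_pos: [0.4677, -0.3351, 0.2036]
tool_rot: [3.136, -0.121, 0.006]
force: [0.4, -1.0, -1.5]
grip_width: 0.0078
grip_force: 30.0
[ 0.51480909 -0.01141164  0.        ]
pos [ 0.4677 -0.3351  0.2036] yaw -4.41 offset cm [  2.21 -32.64   0.28] twist -1.51
  after twist: [  3.07 -32.57   0.36]
```

View pics/o2.png

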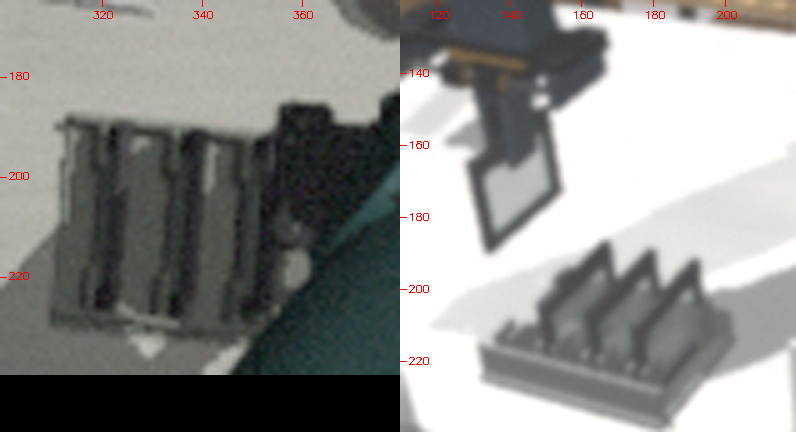

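```bash
python3 - <<'E'
from h import *
n=np.array([np.sin(np.radians(4.4)),np.cos(np.radians(4.4)),0]); p0=np.array([.4677,-.3351,0])
for c in((90,252),(160,188),(72,160),(152,112)):
    o,d=ray("scene",(110+c[0]/3.6,120+c[1]/3.6)); X=o+d*(n@(p0-o))/(n@d); print(X.round(4), "local x",((X-p0)@[n[1],-n[0],0]).round(4))
E
```

```text
[ 0.5174 -0.3389  0.1345] local x 0.0498
[ 0.4087 -0.3306  0.1379] local x -0.0592
[ 0.5156 -0.3388  0.2251] local x 0.048
[ 0.4017 -0.33    0.2137] local x -0.0662
```

```bash
python3 -m jog '{"fingers":[-1,-1,-1,-1,-1,-1,-1,-1,-1,-1,-1,-1],"offset":[[0,0,0],[0.3,-2.5,0],[0.3,-3,0],[0.4,-3.5,0],[0.4,-4,0],[0.4,-4,0],[0.4,-4,0],[0.4,-3.5,0],[0.4,-3.5,0],[0.4,-3,0],[0,-1.5,0],[0,0,0]],"twist":[-1.5,0,0,0,0,0,0,0,0,0,0,0]}' 30; python3 - <<'E'
from h import *
C=fr(.5183,.0575,-2.9)
p=C((0.0035,-.069,0)); print(p); go(p[0],p[1],.13,-2.9)
t=snap("top");s=snap("scene");cv2.imwrite("pics/t2.png",t);cv2.imwrite("pics/s2.png",s)
cv2.imwrite("pics/o3.png",crop(s,190,120,320,280,3.7))
E
```

```text
time_s: 5.1
tool_pos: [0.5165, -0.0102, 0.1992]
tool_rot: [-3.141, 0.076, 0.002]
force: [-0.4, -0.4, -1.5]
grip_width: 0.0075
grip_force: 30.0
[ 0.5183046  -0.01158871  0.        ]
pos [ 0.5165 -0.0102  0.1992] yaw -2.76 offset cm [0.19 0.13 6.92] twist 0.14
  after twist: [0.18 0.13 6.92]
```

View pics/o3.png

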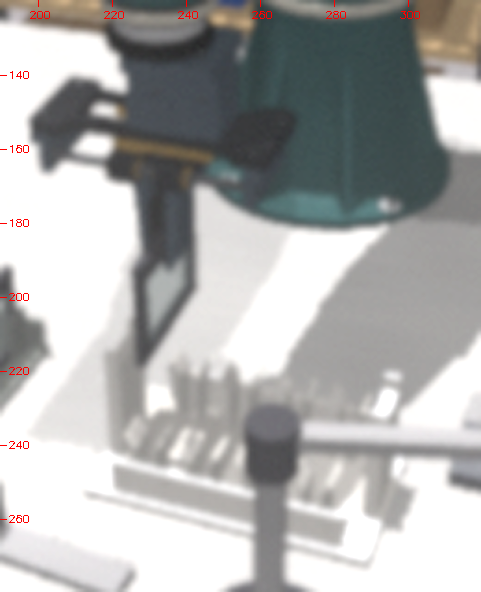

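```bash
python3 -m jog '{"fingers":[-1,-1,-1,-1,-1,-1,-1,-1],"offset":[[0.2,0.15,1],[0,0,1.5],[0,0,1.5],[0,0,1.5],[0,0,1.5],[0,0,1],[0,0,1],[0,0,0]],"twist":[0.1,0,0,0,0,0,0,0]}' 30; python3 -m jog '{"fingers":[-1,-1,-1,-1,-1],"offset":[[0,0,1],[0,0,1],[0,0,0.8],[0,0,0.4],[0,0,0]],"twist":[0,0,0,0,0]}'
```

```text
time_s: 6.0
tool_pos: [0.5181, -0.0133, 0.1084]
tool_rot: [-3.14, 0.083, 0.003]
force: [-1.2, 0.2, -1.9]
grip_width: 0.0078
grip_force: 30.0
time_s: 6.5
tool_pos: [0.5165, -0.013, 0.0774]
tool_rot: [-3.14, 0.083, 0.008]
force: [-17.0, -1.0, 14.1]
grip_width: 0.0078
grip_force: 30.0
```

```bash
python3 -m jog '{"fingers":[-1,-1,-1],"offset":[[0,0,-0.6],[-0.4,0,0],[0,0,0]],"twist":[0,0,0]}';  python3 -m jog '{"fingers":[-1,-1,-1,-1],"offset":[[0,0,0.6],[0,0,0.3],[0,0,0.2],[0,0,0]],"twist":[0,0,0,0]}'
```

```text
time_s: 6.8
tool_pos: [0.5149, -0.0128, 0.0841]
tool_rot: [3.14, -0.083, 0.001]
force: [-0.5, 0.1, -1.4]
grip_width: 0.0079
grip_force: 30.0
time_s: 7.2
tool_pos: [0.5154, -0.0128, 0.0738]
tool_rot: [-3.141, 0.083, 0.0]
force: [-11.0, 0.4, 32.4]
grip_width: 0.0081
grip_force: 30.0
```

```bash
python3 -m jog '{"fingers":[-1,-1,-1],"offset":[[0,0,-0.5],[-0.3,0,0],[0,0,0]],"twist":[0,0,0]}';  python3 -m jog '{"fingers":[-1,-1,-1],"offset":[[0,0,0.4],[0,0,0.1],[0,0,0]],"twist":[0,0,0]}'; python3 - <<'E'
from h import *
s=snap("scene");cv2.imwrite("pics/s3.png",s)
cv2.imwrite("pics/o4.png",crop(s,200,170,310,280,5))
E
```

```text
time_s: 7.5
tool_pos: [0.5114, -0.0126, 0.0775]
tool_rot: [-3.14, 0.083, 0.001]
force: [0.6, -0.1, -2.0]
grip_width: 0.0078
grip_force: 30.0
time_s: 7.8
tool_pos: [0.513, -0.0128, 0.0732]
tool_rot: [3.14, -0.083, 0.002]
force: [0.1, 0.9, 10.9]
grip_width: 0.0079
grip_force: 30.0
```

View pics/o4.png

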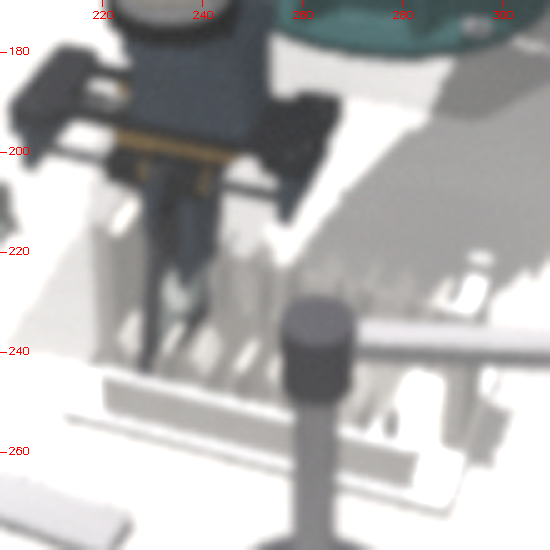

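```bash
python3 -m jog '{"fingers":[-0.5,-0.5,-0.5,-0.5,-0.4,-0.3,-0.3,-0.3,-0.3],"offset":[[0,0,0],[0,0,0],[0,0,0],[0,0,-1.5],[0,0,-2],[0,0,-2],[0,0,-2],[0,0,-2],[0,0,0]],"twist":[0,0,0,0,0,0,0,0,0]}' 30; python3 - <<'E'
from h import *
s=snap("scene");cv2.imwrite("pics/s4.png",s);t=snap("top");cv2.imwrite("pics/t4.png",t)
C=fr(.5183,.0575,-2.9)
for x in(-.055,.055): print("scene pred top corner",proj("scene",C((x,-.069,.098))),"top",proj("top",C((x,-.069,.098))))
cv2.imwrite("pics/o5.png",np.hstack([crop(s,200,170,300,280,4),crop(t,200,165,300,275,4)]))
go(.4685,-.2880,.165,-4.4)
E
```

```text
time_s: 8.75
tool_pos: [0.5135, -0.0128, 0.1712]
tool_rot: [3.14, -0.083, 0.007]
force: [-0.8, 0.2, -0.2]
grip_width: 0.0321
grip_force: 0.0
scene pred top corner [241.67998113 206.84262785] top [261.81550823 211.65034954]
scene pred top corner [228.05630382 228.4520455 ] top [264.00994784 176.10871103]
pos [ 0.512  -0.0127  0.1685] yaw -3.02 offset cm [-2.9  27.72  0.34] twist 1.38
  after twist: [-2.23 27.79  0.35]
```

View pics/o5.png

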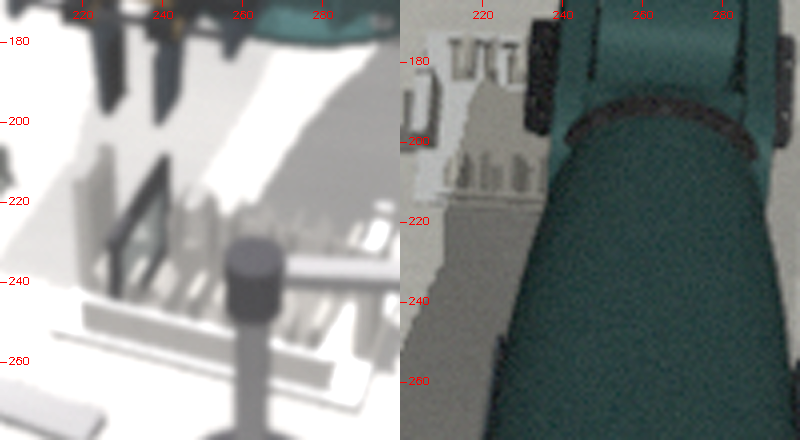

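```bash
python3 -m jog '{"fingers":[-0.25,-0.25,-0.25,-0.25,-0.25,-0.25,-0.25,-0.25,-0.25,-0.25],"offset":[[0,0,0],[-0.3,3,0],[-0.3,4,0],[-0.3,4,0],[-0.3,4,0],[-0.3,4,0],[-0.3,4,0],[-0.4,3,0],[0,1.8,0],[0,0,0]],"twist":[1.4,0,0,0,0,0,0,0,0,0]}'; python3 - <<'E'
from h import *
go(.4685,-.2880,.071,-4.4)
E
```

```text
time_s: 9.85
tool_pos: [0.4682, -0.2895, 0.1673]
tool_rot: [-3.139, 0.125, 0.001]
force: [-0.6, 1.4, 0.3]
grip_width: 0.0341
grip_force: 0.0
pos [ 0.4682 -0.2895  0.1673] yaw -4.57 offset cm [ 0.02 -0.15  9.63] twist -0.17
  after twist: [ 0.02 -0.15  9.63]
```

```bash
python3 -m jog '{"fingers":[-0.25,-0.25,-0.25,-0.25,-0.25,-0.25,-1,-1,-1,-1,-1],"offset":[[0,-0.1,2],[0,0,2],[0,0,2],[0,0,2],[0,0,1.6],[0,0,0],[0,0,0],[0,0,0],[0,0,0],[0,0,0],[0,0,0]],"twist":[0,0,0,0,0,0,0,0,0,0,0]}' 30
```

```text
time_s: 10.95
tool_pos: [0.469, -0.2877, 0.0727]
tool_rot: [3.138, -0.122, 0.002]
force: [-2.3, -3.1, 7.7]
grip_width: 0.0079
grip_force: 30.0
```

```bash
python3 -m jog '{"fingers":[-1,-1,-1,-1,-1,-1,-1,-1,-1],"offset":[[0,0,-0.5],[0,0,-1],[0,0,-2],[0,0,-2],[0,0,-2],[0,0,-2],[0,0,-2],[0,0,-1.5],[0,0,0]],"twist":[0,0,0,0,0,0,0,0,0]}' 30; python3 - <<'E'
from h import *
C=fr(.5183,.0575,-2.9)
p=C((-0.001,-.023,0)); go(p[0],p[1],.2,-2.9)
E
```

```text
time_s: 11.85
tool_pos: [0.4694, -0.2876, 0.2038]
tool_rot: [3.138, -0.121, 0.004]
force: [0.3, -0.4, -2.0]
grip_width: 0.0084
grip_force: 30.0
pos [ 0.4694 -0.2876  0.2038] yaw -4.42 offset cm [  2.18 -32.48   0.34] twist -1.52
  after twist: [  3.04 -32.41   0.38]
```

```bash
python3 -m jog '{"fingers":[-1,-1,-1,-1,-1,-1,-1,-1,-1,-1,-1,-1],"offset":[[0,0,0],[0.3,-2.5,0],[0.3,-3,0],[0.4,-3.5,0],[0.4,-4,0],[0.4,-4,0],[0.4,-4,0],[0.4,-3.5,0],[0.4,-3.5,0],[0,-3,0],[0,-1.4,0],[0,0,0]],"twist":[-1.5,0,0,0,0,0,0,0,0,0,0,0]}' 30; python3 - <<'E'
from h import *
C=fr(.5183,.0575,-2.9)
p=C((-0.001,-.023,0)); go(p[0],p[1],.0727,-2.9)
E
```

```text
time_s: 13.05
tool_pos: [0.5146, 0.036, 0.201]
tool_rot: [3.141, -0.076, -0.002]
force: [-0.1, -0.5, -1.7]
grip_width: 0.0079
grip_force: 30.0
pos [0.5146 0.036  0.201 ] yaw -2.76 offset cm [ 0.18  0.13 12.83] twist 0.14
  after twist: [ 0.16  0.13 12.83]
```

```bash
python3 -m jog '{"fingers":[-1,-1,-1,-1,-1,-1,-1,-1,-1,-1],"offset":[[0.1,0.15,1],[0,0,1.5],[0,0,2],[0,0,2],[0,0,1.5],[0,0,1],[0,0,1],[0,0,0.8],[0,0,0.6],[0,0,0]],"twist":[0.1,0,0,0,0,0,0,0,0,0]}' 30; python3 -m jog '{"fingers":[-1,-1,-1],"offset":[[0,0,0.6],[0,0,0.5],[0,0,0]],"twist":[0,0,0]}'
```

```text
time_s: 14.05
tool_pos: [0.5158, 0.0333, 0.0873]
tool_rot: [3.14, -0.083, -0.001]
force: [0.1, -0.8, -0.2]
grip_width: 0.0079
grip_force: 30.0
time_s: 14.35
tool_pos: [0.5157, 0.0334, 0.0764]
tool_rot: [3.14, -0.083, -0.001]
force: [0.1, 0.2, -0.6]
grip_width: 0.0076
grip_force: 30.0
```

```bash
python3 -m jog '{"fingers":[-1,-1,-1],"offset":[[0,0,0.3],[0,0,0.1],[0,0,0]],"twist":[0,0,0]}';  python3 -m jog '{"fingers":[-0.5,-0.5,-0.5,-0.5,-0.4,-0.3,-0.3,-0.3,-0.3],"offset":[[0,0,0],[0,0,0],[0,0,0],[0,0,-1.5],[0,0,-2],[0,0,-2],[0,0,-2],[0,0,-2],[0,0,0]],"twist":[0,0,0,0,0,0,0,0,0]}' 30; python3 - <<'E'
from h import *
s=snap("scene");cv2.imwrite("pics/s5.png",s)
go(.471,-.2420,.165,-4.4)
E
```

```text
time_s: 14.65
tool_pos: [0.5161, 0.0334, 0.0729]
tool_rot: [-3.14, 0.083, 0.0]
force: [-0.6, -0.3, -1.3]
grip_width: 0.0084
grip_force: 30.0
time_s: 15.55
tool_pos: [0.5177, 0.0334, 0.1713]
tool_rot: [-3.14, 0.083, -0.008]
force: [0.1, -0.5, -0.3]
grip_width: 0.0318
grip_force: 0.0
pos [0.5169 0.0334 0.1698] yaw -3.02 offset cm [-3.14 27.74  0.46] twist 1.38
  after twist: [-2.46 27.81  0.48]
```

```bash
python3 -m jog '{"fingers":[-0.25,-0.25,-0.25,-0.25,-0.25,-0.25,-0.25,-0.25,-0.25,-0.25],"offset":[[0,0,0],[-0.3,3,0],[-0.3,4,0],[-0.4,4,0],[-0.4,4,0],[-0.4,4,0],[-0.4,4,0],[-0.3,3,0],[0,1.7,0],[0,0,0]],"twist":[1.4,0,0,0,0,0,0,0,0,0]}'; python3 - <<'E'
from h import *
go(.471,-.2420,.072,-4.4)
E
```

```text
time_s: 16.6
tool_pos: [0.4694, -0.2421, 0.1673]
tool_rot: [-3.139, 0.125, 0.001]
force: [-0.1, -0.1, 0.1]
grip_width: 0.0342
grip_force: 0.0
pos [ 0.4694 -0.2421  0.1673] yaw -4.58 offset cm [ 0.16 -0.02  9.53] twist -0.18
  after twist: [ 0.16 -0.02  9.53]
```

```bash
python3 -m jog '{"fingers":[-0.25,-0.25,-0.25,-0.25,-0.25,-0.25,-1,-1,-1,-1,-1],"offset":[[0,-0.1,2],[0,0,2],[0,0,2],[0,0,2],[0,0,1.6],[0,0,0],[0,0,0],[0,0,0],[0,0,0],[0,0,0],[0,0,0]],"twist":[0,0,0,0,0,0,0,0,0,0,0]}' 30
```

```text
time_s: 17.7
tool_pos: [0.4703, -0.2408, 0.0727]
tool_rot: [3.138, -0.121, 0.002]
force: [-1.7, -8.3, 1.8]
grip_width: 0.0083
grip_force: 29.8
```

```bash
python3 -m jog '{"fingers":[-1,-1,-1,-1,-1,-1,-1,-1,-1],"offset":[[0,0.1,-0.5],[0,0,-1],[0,0,-2],[0,0,-2],[0,0,-2],[0,0,-2],[0,0,-2],[0,0,-1.5],[0,0,0]],"twist":[0,0,0,0,0,0,0,0,0]}' 30; python3 - <<'E'
from h import *
C=fr(.5183,.0575,-2.9)
p=C((0,.023,0)); go(p[0],p[1],.2,-2.9)
E
```

```text
time_s: 18.6
tool_pos: [0.4706, -0.2414, 0.2039]
tool_rot: [3.138, -0.121, 0.004]
force: [0.4, -0.4, -2.0]
grip_width: 0.0081
grip_force: 30.0
pos [ 0.4706 -0.2414  0.2039] yaw -4.42 offset cm [  2.38 -32.47   0.35] twist -1.52
  after twist: [  3.25 -32.39   0.39]
```

```bash
python3 -m jog '{"fingers":[-1,-1,-1,-1,-1,-1,-1,-1,-1,-1,-1,-1],"offset":[[0,0,0],[0.3,-2.5,0],[0.3,-3,0],[0.4,-3.5,0],[0.4,-4,0],[0.4,-4,0],[0.4,-4,0],[0.4,-3.5,0],[0.4,-3.5,0],[0.2,-3,0],[0,-1.4,0],[0,0,0]],"twist":[-1.5,0,0,0,0,0,0,0,0,0,0,0]}' 30; python3 - <<'E'
from h import *
C=fr(.5183,.0575,-2.9)
p=C((0,.023,0)); go(p[0],p[1],.0727,-2.9)
s=snap("scene");cv2.imwrite("pics/s6.png",s)
E
```

```text
time_s: 19.8
tool_pos: [0.5177, 0.0821, 0.2009]
tool_rot: [3.14, -0.076, -0.003]
force: [0.4, -0.3, -2.3]
grip_width: 0.0081
grip_force: 30.0
pos [0.5177 0.0821 0.2009] yaw -2.77 offset cm [ 0.21  0.15 12.82] twist 0.13
  after twist: [ 0.19  0.15 12.82]
```

```bash
python3 -m jog '{"fingers":[-1,-1,-1,-1,-1,-1,-1,-1,-1,-1],"offset":[[0,0.1,1],[0,0,1.5],[0,0,2],[0,0,2],[0,0,1.5],[0,0,1],[0,0,1],[0,0,0.8],[0,0,0.6],[0,0,0]],"twist":[0.1,0,0,0,0,0,0,0,0,0]}' 30; python3 -m jog '{"fingers":[-1,-1,-1,-1],"offset":[[0,0,0.6],[0,0,0.5],[0,0,0.3],[0,0,0]],"twist":[0,0,0,0]}'
```

```text
time_s: 20.85
tool_pos: [0.5179, 0.08, 0.0874]
tool_rot: [3.14, -0.083, -0.001]
force: [-0.1, -0.1, -1.8]
grip_width: 0.0074
grip_force: 30.0
time_s: 21.25
tool_pos: [0.518, 0.08, 0.0735]
tool_rot: [3.14, -0.083, -0.001]
force: [0.1, -0.0, -1.4]
grip_width: 0.0081
grip_force: 30.0
```

```bash
python3 -m jog '{"fingers":[-1,-0.5,-0.5,-0.5,-0.5,-0.4,-0.3,-0.3,-0.3,-0.3],"offset":[[0,0,0.1],[0,0,0],[0,0,0],[0,0,0],[0,0,-1.5],[0,0,-2],[0,0,-2],[0,0,-2],[0,0,-2],[0,0,0]],"twist":[0,0,0,0,0,0,0,0,0,0]}' 30; python3 - <<'E'
from h import *
s=snap("scene");cv2.imwrite("pics/s7.png",s)
go(.4735,-.1965,.165,-4.4)
E
```

```text
time_s: 22.25
tool_pos: [0.5198, 0.0802, 0.1714]
tool_rot: [-3.14, 0.083, -0.007]
force: [-0.3, -0.4, -0.2]
grip_width: 0.0316
grip_force: 0.0
pos [0.519  0.0801 0.1698] yaw -3.02 offset cm [-3.09 27.87  0.45] twist 1.38
  after twist: [-2.42 27.93  0.48]
```

```bash
python3 -m jog '{"fingers":[-0.25,-0.25,-0.25,-0.25,-0.25,-0.25,-0.25,-0.25,-0.25,-0.25],"offset":[[0,0,0],[-0.3,3,0],[-0.3,4,0],[-0.4,4,0],[-0.4,4,0],[-0.4,4,0],[-0.4,4,0],[-0.2,3,0],[0,1.8,0],[0,0,0]],"twist":[1.4,0,0,0,0,0,0,0,0,0]}'; python3 - <<'E'
from h import *
go(.4735,-.1965,.072,-4.4)
E
```

```text
time_s: 23.3
tool_pos: [0.4721, -0.1968, 0.1671]
tool_rot: [-3.139, 0.126, 0.002]
force: [0.6, 0.0, 0.8]
grip_width: 0.034
grip_force: 0.0
pos [ 0.4721 -0.1968  0.1671] yaw -4.61 offset cm [ 0.15 -0.03  9.51] twist -0.21
  after twist: [ 0.14 -0.04  9.51]
```

```bash
python3 -m jog '{"fingers":[-0.25,-0.25,-0.25,-0.25,-0.25,-0.25,-1,-1,-1,-1,-1],"offset":[[0,-0.1,2],[0,0,2],[0,0,2],[0,0,2],[0,0,1.6],[0,0,0],[0,0,0],[0,0,0],[0,0,0],[0,0,0],[0,0,0]],"twist":[0,0,0,0,0,0,0,0,0,0,0]}' 30
```

```text
time_s: 24.4
tool_pos: [0.4733, -0.195, 0.0726]
tool_rot: [3.138, -0.121, 0.002]
force: [-2.5, -7.2, 2.2]
grip_width: 0.0081
grip_force: 29.8
```

```bash
python3 -m jog '{"fingers":[-1,-1,-1,-1,-1,-1,-1,-1,-1],"offset":[[0,0.1,-0.5],[0,0,-1],[0,0,-2],[0,0,-2],[0,0,-2],[0,0,-2],[0,0,-2],[0,0,-1.5],[0,0,0]],"twist":[0,0,0,0,0,0,0,0,0]}' 30; python3 - <<'E'
from h import *
C=fr(.5183,.0575,-2.9)
p=C((0,.069,0)); go(p[0],p[1],.2,-2.9)
E
```

```text
time_s: 25.3
tool_pos: [0.4738, -0.1956, 0.2044]
tool_rot: [3.138, -0.121, 0.006]
force: [1.1, 0.3, -1.3]
grip_width: 0.0081
grip_force: 30.0
pos [ 0.4738 -0.1956  0.2044] yaw -4.42 offset cm [  2.3  -32.48   0.41] twist -1.52
  after twist: [  3.16 -32.4    0.44]
```

```bash
python3 -m jog '{"fingers":[-1,-1,-1,-1,-1,-1,-1,-1,-1,-1,-1,-1],"offset":[[0,0,0],[0.3,-2.5,0],[0.3,-3,0],[0.4,-3.5,0],[0.4,-4,0],[0.4,-4,0],[0.4,-4,0],[0.4,-3.5,0],[0.4,-3.5,0],[0.1,-3,0],[0,-1.3,0],[0,0,0]],"twist":[-1.5,0,0,0,0,0,0,0,0,0,0,0]}' 30; python3 - <<'E'
from h import *
C=fr(.5183,.0575,-2.9)
p=C((0,.069,0)); go(p[0],p[1],.0727,-2.9)
E
```

```text
time_s: 26.5
tool_pos: [0.5197, 0.1267, 0.201]
tool_rot: [3.14, -0.076, -0.002]
force: [-0.4, -0.6, -1.8]
grip_width: 0.0081
grip_force: 30.0
pos [0.5197 0.1267 0.201 ] yaw -2.77 offset cm [2.300e-01 1.000e-02 1.283e+01] twist 0.13
  after twist: [ 0.21  0.02 12.83]
```

```bash
python3 -m jog '{"fingers":[-1,-1,-1,-1,-1,-1,-1,-1,-1,-1],"offset":[[0,0,1],[0,0,1.5],[0,0,2],[0,0,2],[0,0,1.5],[0,0,1],[0,0,1],[0,0,0.8],[0,0,0.6],[0,0,0]],"twist":[0.1,0,0,0,0,0,0,0,0,0]}' 30; python3 -m jog '{"fingers":[-1,-1,-1,-1],"offset":[[0,0,0.6],[0,0,0.5],[0,0,0.3],[0,0,0]],"twist":[0,0,0,0]}'
```

```text
time_s: 27.5
tool_pos: [0.52, 0.1257, 0.0874]
tool_rot: [3.14, -0.083, -0.001]
force: [0.2, -0.3, -1.4]
grip_width: 0.0082
grip_force: 30.0
time_s: 27.9
tool_pos: [0.52, 0.1257, 0.0735]
tool_rot: [3.14, -0.083, -0.001]
force: [-0.4, -0.0, -2.5]
grip_width: 0.0077
grip_force: 30.0
```

```bash
python3 -m jog '{"fingers":[-1,-0.5,-0.5,-0.5,-0.5,-0.4,-0.3,-0.3,-0.3,-0.3,-0.2,-0.2,-0.2,-0.2,-0.2,-0.2,-0.2,-0.2,-0.2,-0.2],"offset":[[0,0,0.1],[0,0,0],[0,0,0],[0,0,0],[0,0,-1.5],[0,0,-2],[0,0,-2],[0,0,-2],[0,0,-3],[-0.6,3,-2],[-0.6,4.5,0],[-0.6,4.5,0],[-0.6,4.5,0],[-0.6,4.5,0],[-0.6,4.5,0],[-0.6,4.5,0],[-0.6,4.5,0],[-0.6,4.5,0],[-0.6,4.5,0],[0,4,0]],"twist":[0,0,0,0,0,0,0,0,0,0,0,0,0,0,0,0,0,0,0,0]}' 30; python3 - <<'E'
from h import *
t=snap("top");s=snap("scene");cv2.imwrite("pics/t8.png",t);cv2.imwrite("pics/s8.png",s)
a=crop(t,195,135,345,235,3.2);b=crop(s,125,185,325,290,3.2)[:,:]
w=640;f=lambda c:np.hstack([c,np.zeros((c.shape[0],max(0,w-c.shape[1]),3),np.uint8)])[:,:w]
cv2.imwrite("pics/o6.png",np.vstack([f(a),f(b)])[:600]); print(a.shape,b.shape)
E
```

```text
time_s: 29.9
tool_pos: [0.4343, -0.3476, 0.1992]
tool_rot: [3.14, -0.084, 0.001]
force: [0.5, -0.1, 0.1]
grip_width: 0.036
grip_force: 0.0
(320, 480, 3) (336, 640, 3)
```

View pics/o6.png

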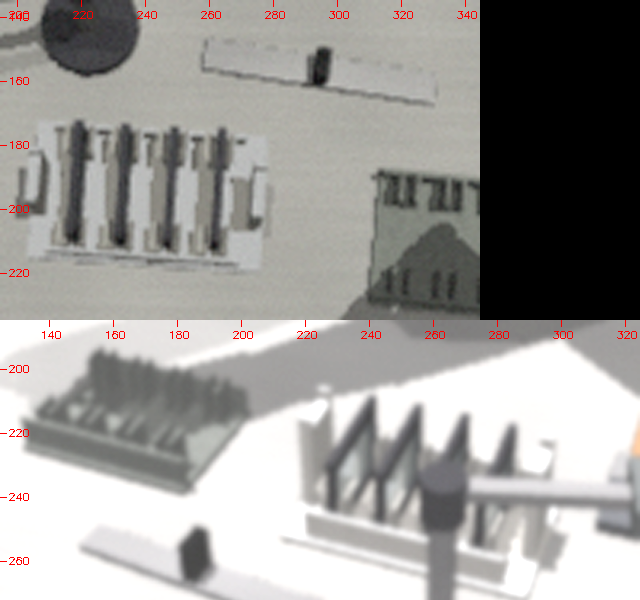

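```bash
python3 - <<'E'
from h import *
t=cv2.imread("pics/t8.png").mean(2).astype(np.float32); s=cv2.imread("pics/s8.png").mean(2).astype(np.float32)
C=fr(.5183,.0575,-2.9)
def prof(im,n,y,z,xs,axis='x'):
    P=np.array([proj(n,C((x,y,z) if axis=='x' else (y,x,z))) for x in xs],np.float32)
    return cv2.remap(im,P[:,:1],P[:,1:],cv2.INTER_LINEAR)[:,0].astype(int)
xs=np.arange(-.084,.0841,.004)
print((xs*1000).astype(int).tolist())
for y in(-.094,-.090,-.046,.046,.09,.094): print("floor y",y,prof(t,"top",y,.008,xs).tolist())
xs=np.arange(-.044,.0441,.004); print((xs*1000).astype(int).tolist())
for y in(-.110,-.106,.106,.110):
    print("post y",y,prof(t,"top",y,.108,xs).tolist(), prof(s,"scene",y,.108,xs).tolist())
ys=np.arange(-.128,.1281,.004); print((ys*1000).astype(int).tolist())
for x in(-.066,.066): print("long x",x,prof(t,"top",x,.008,ys,'y').tolist())
for x in(-.045,0,.045): print("panel tops x",x,prof(t,"top",x,.098,ys,'y').tolist())
E
```

```text
[-84, -80, -76, -72, -67, -63, -59, -55, -51, -47, -43, -39, -35, -31, -27, -23, -19, -15, -11, -7, -3, 0, 4, 8, 12, 16, 20, 24, 28, 32, 36, 40, 44, 48, 52, 56, 60, 64, 68, 72, 76, 80, 84]
floor y -0.094 [116, 118, 118, 106, 112, 114, 122, 131, 131, 133, 133, 132, 133, 130, 107, 93, 92, 90, 92, 92, 92, 93, 92, 92, 91, 93, 91, 99, 125, 132, 132, 132, 131, 132, 133, 133, 114, 96, 119, 126, 121, 122, 121]
floor y -0.09 [117, 118, 117, 104, 109, 102, 117, 133, 133, 132, 132, 132, 132, 130, 104, 92, 91, 92, 92, 92, 93, 92, 92, 92, 94, 94, 92, 99, 124, 133, 131, 133, 132, 133, 132, 131, 95, 72, 119, 127, 121, 121, 121]
floor y -0.046 [120, 121, 120, 110, 113, 103, 112, 113, 94, 94, 87, 85, 87, 109, 126, 125, 123, 123, 122, 120, 122, 127, 130, 127, 128, 128, 126, 125, 118, 94, 77, 77, 78, 80, 81, 80, 69, 64, 113, 127, 123, 121, 120]
floor y 0.046 [118, 120, 120, 113, 111, 105, 105, 106, 99, 100, 99, 98, 98, 113, 132, 129, 128, 126, 126, 123, 124, 122, 124, 117, 117, 114, 112, 110, 114, 102, 89, 92, 92, 85, 81, 88, 86, 67, 110, 124, 119, 118, 117]
floor y 0.09 [117, 116, 118, 115, 111, 105, 
[... 2634 characters left out ...]
, 56, 28, 36, 44, 72, 110, 103, 125, 132, 131, 131, 131, 126, 120, 120, 118, 120, 119]
panel tops x 0 [121, 120, 108, 108, 126, 133, 123, 78, 85, 92, 94, 97, 126, 134, 81, 42, 68, 92, 93, 94, 120, 133, 132, 133, 130, 97, 50, 53, 87, 94, 94, 99, 126, 132, 131, 132, 90, 34, 41, 71, 94, 92, 111, 131, 132, 132, 131, 78, 38, 40, 50, 87, 94, 121, 133, 118, 74, 60, 101, 130, 129, 96, 75, 109, 124]
panel tops x 0.045 [122, 121, 122, 123, 128, 133, 135, 132, 132, 116, 91, 99, 98, 73, 51, 40, 52, 66, 102, 96, 73, 69, 99, 106, 76, 49, 43, 55, 58, 89, 93, 67, 76, 96, 111, 89, 50, 30, 43, 53, 92, 111, 91, 93, 101, 108, 91, 45, 25, 38, 46, 69, 100, 89, 88, 116, 130, 132, 130, 127, 121, 120, 120, 121, 122]
```

```bash
python3 - <<'E'
from h import *
t=cv2.imread("pics/t8.png").mean(2).astype(np.float32); s=cv2.imread("pics/s8.png").mean(2).astype(np.float32)
C=fr(.6475,-.1160,-7.5)
def prof(im,n,pts):
    P=np.array([proj(n,C(p)) for p in pts],np.float32); return cv2.remap(im,P[:,:1],P[:,1:],cv2.INTER_LINEAR)[:,0].astype(int).tolist()
xs=np.arange(-.030,.0301,.002); print((xs*1000).round().astype(int).tolist())
for y in(-.1,-.06,-.03,.03,.06,.1): print("y",y,prof(t,"top",[(x,y,.01) for x in xs]),"\n   S",prof(s,"scene",[(x,y,.01) for x in xs]))
ys=np.r_[np.arange(-.132,-.109,.002),np.arange(.110,.133,.002)];print((ys*1000).round().astype(int).tolist())
for x in(-.008,.0,.008): print("x",x,prof(t,"top",[(x,y,.01) for y in ys]),"\n   S",prof(s,"scene",[(x,y,.01) for y in ys]))
ys=np.arange(-.02,.0201,.002);print((ys*1000).round().astype(int).tolist())
for x in(-.01,0,.01): print("blk",x,prof(t,"top",[(x,y,.052) for y in ys]),prof(s,"scene",[(x,y,.052) for y in ys]))
print("blk x",prof(t,"top",[(x,-.002,.052) for x in xs]),prof(s,"scene",[(x,0,.052) for x in xs]))
E
```

```text
[-30, -28, -26, -24, -22, -20, -18, -16, -14, -12, -10, -8, -6, -4, -2, 0, 2, 4, 6, 8, 10, 12, 14, 16, 18, 20, 22, 24, 26, 28, 30]
y -0.1 [119, 121, 122, 121, 121, 121, 105, 93, 92, 103, 124, 125, 124, 126, 126, 125, 124, 124, 124, 124, 124, 123, 121, 118, 115, 114, 117, 123, 123, 123, 122] 
   S [188, 188, 188, 188, 187, 186, 184, 182, 179, 175, 171, 168, 165, 165, 164, 164, 163, 164, 164, 164, 163, 163, 158, 151, 142, 132, 128, 136, 149, 165, 179]
y -0.06 [117, 117, 117, 117, 118, 117, 111, 97, 92, 91, 112, 124, 125, 125, 125, 125, 125, 123, 123, 124, 121, 120, 120, 119, 118, 116, 116, 117, 118, 119, 120] 
   S [185, 185, 185, 185, 184, 184, 183, 180, 176, 171, 167, 165, 165, 165, 165, 165, 165, 165, 164, 164, 164, 163, 159, 153, 144, 133, 126, 132, 142, 158, 174]
y -0.03 [118, 118, 119, 119, 119, 120, 105, 93, 90, 101, 122, 125, 126, 127, 126, 125, 124, 123, 123, 123, 124, 124, 123, 117, 111, 108, 112, 118, 118, 118, 119] 
   S [82, 79, 78, 77, 77, 78, 82, 89, 102, 120, 134, 147, 157, 162, 165, 166, 167, 167, 167, 167, 166, 166, 163, 158, 149, 137, 130, 132, 139, 155, 169]
y 0.03 
[... 2129 characters left out ...]
73, 181, 186, 187, 188]
blk 0 [124, 125, 124, 123, 124, 121, 103, 78, 47, 32, 22, 22, 21, 20, 24, 36, 55, 62, 74, 100, 114] [186, 186, 185, 184, 181, 174, 161, 139, 111, 84, 65, 53, 51, 50, 53, 63, 80, 106, 134, 158, 174]
blk 0.01 [119, 120, 120, 116, 111, 114, 102, 77, 47, 23, 17, 15, 15, 19, 36, 70, 86, 97, 103, 111, 118] [184, 184, 183, 182, 179, 170, 156, 133, 106, 81, 63, 52, 49, 47, 46, 46, 45, 46, 52, 64, 88]
blk x [121, 115, 106, 84, 67, 58, 44, 24, 18, 17, 23, 28, 31, 30, 30, 32, 31, 29, 26, 24, 23, 25, 30, 49, 73, 100, 111, 117, 116, 116, 116] [190, 190, 190, 189, 188, 186, 182, 176, 164, 148, 125, 102, 83, 69, 64, 65, 62, 65, 63, 63, 63, 59, 62, 60, 65, 72, 86, 104, 125, 142, 153]
```

```bash
python3 - <<'E'
from h import *
go(.6505,-.1154,.13,-8.2)
E
```

```text
pos [ 0.4351 -0.3495  0.1994] yaw -3.2 offset cm [ 20.19 -24.59   6.93] twist 5.0
  after twist: [ 17.98 -26.24   6.94]
```

```bash
python3 -m jog '{"fingers":[-0.25,-0.25,-0.25,-0.25,-0.25,-0.25,-0.25,-0.25,-0.25,-0.25],"offset":[[0,0,0],[2,-3,0],[2.5,-4,0],[2.5,-4,0],[3,-4,1],[3,-4,2],[3,-4,2],[2,-3.2,1.9],[0,0,0],[0,0,0]],"twist":[5,0,0,0,0,0,0,0,0,0]}' 40; python3 - <<'E'
from h import *
t=snap("top");cv2.imwrite("pics/t9.png",t);t8=cv2.imread("pics/t8.png")
s=snap("scene");cv2.imwrite("pics/s9.png",s)
d=cv2.absdiff(s,cv2.imread("pics/s8.png")).max(2); print("bar-end change (scene)",[int(d[int(v)-2:int(v)+3,int(u)-2:int(u)+3].max()) for u,v in [proj("scene",fr(.6505,-.1154,-8.2)((x,y,.01))) for x,y in((0,-.12),(0,.12),(.016,.06),(.016,-.06),(.016,0))]])
go(.6505,-.1154,.022,-8.2)
E
```

```text
time_s: 31.0
tool_pos: [0.6443, -0.1159, 0.1324]
tool_rot: [-3.134, 0.217, 0.001]
force: [0.1, 0.1, 0.4]
grip_width: 0.0341
grip_force: 0.0
bar-end change (scene) [16, 55, 75, 12, 53]
pos [ 0.6441 -0.1173  0.1331] yaw -8.03 offset cm [ 0.6  -0.28 11.11] twist 0.17
  after twist: [ 0.61 -0.28 11.11]
```

```bash
python3 - <<'E'
from h import *
s=cv2.imread("pics/s9.png").mean(2).astype(np.float32); s8=cv2.imread("pics/s8.png").mean(2).astype(np.float32)
C=fr(.6505,-.1154,-8.2)
def prof(im,n,pts):
    P=np.array([proj(n,C(p)) for p in pts],np.float32); return cv2.remap(im,P[:,:1],P[:,1:],cv2.INTER_LINEAR)[:,0].astype(int).tolist()
xs=np.arange(-.030,.0301,.004)
for y in(-.1,-.06,.06,.1): print(y,prof(s,"scene",[(x,y,.01) for x in xs]),"\n was",prof(s8,"scene",[(x,y,.01) for x in xs]))
ys=np.r_[np.arange(-.132,-.109,.003),np.arange(.110,.133,.003)]
print(prof(s,"scene",[(0,y,.01) for y in ys]),"\n was",prof(s8,"scene",[(0,y,.01) for y in ys]))
ys=np.arange(-.02,.0201,.003)
print(prof(s,"scene",[(0,y,.04) for y in ys]),"\n was",prof(s8,"scene",[(0,y,.04) for y in ys]))
E
```

```text
-0.1 [176, 175, 174, 171, 164, 158, 154, 153, 153, 153, 152, 145, 130, 133, 162, 190] 
 was [188, 188, 186, 183, 175, 168, 165, 164, 163, 164, 163, 152, 133, 135, 162, 184]
-0.06 [172, 172, 172, 170, 161, 155, 154, 154, 154, 155, 153, 145, 128, 132, 162, 188] 
 was [185, 184, 184, 181, 172, 166, 165, 165, 165, 164, 163, 153, 132, 133, 160, 181]
0.06 [105, 105, 105, 103, 101, 104, 106, 104, 102, 103, 103, 101, 100, 123, 165, 193] 
 was [190, 189, 187, 181, 172, 168, 167, 166, 165, 163, 162, 151, 128, 128, 162, 183]
0.1 [122, 122, 120, 117, 112, 108, 106, 107, 107, 105, 106, 104, 101, 113, 151, 186] 
 was [188, 187, 184, 179, 171, 164, 162, 162, 161, 161, 159, 148, 126, 121, 154, 178]
[204, 203, 202, 195, 184, 170, 159, 154, 107, 106, 104, 99, 97, 106, 117, 121] 
 was [189, 188, 188, 184, 179, 172, 167, 164, 162, 161, 155, 137, 117, 135, 166, 182]
[159, 135, 98, 62, 46, 42, 43, 42, 43, 44, 47, 61, 87, 109] 
 was [175, 153, 117, 78, 55, 50, 46, 45, 44, 45, 54, 77, 115, 152]
```

```bash
python3 -m jog '{"fingers":[-0.25,-0.25,-0.25,-0.25,-0.25,-0.25,-0.25,-0.25,-1,-1,-1,-1],"offset":[[0.6,-0.2,1],[0,0,2],[0,0,2],[0,0,2],[0,0,2],[0,0,1],[0,0,1],[0,0,0],[0,0,0],[0,0,0],[0,0,0],[0,0,0]],"twist":[0.2,0,0,0,0,0,0,0,0,0,0,0]}' 40; 
```

```text
time_s: 32.3
tool_pos: [0.6511, -0.1159, 0.0228]
tool_rot: [3.133, -0.225, 0.002]
force: [-2.1, -1.1, 6.6]
grip_width: 0.0136
grip_force: 40.0
```

```bash
python3 -m jog '{"fingers":[-1,-1,-1,-1,-1,-1,-1,-1,-1,-1],"offset":[[0,0,-0.5],[0,0,-1],[0,0,-2],[0,0,-3],[0,0,-3],[0,0,-3],[0,0,-3],[0,0,-2],[0,0,-0.5],[0,0,0]],"twist":[0,0,0,0,0,0,0,0,0,0]}' 40; python3 - <<'E'
from h import *
go(.519,.0583,.2,-2.9)
t=snap("top");cv2.imwrite("pics/t10.png",t);s=snap("scene");cv2.imwrite("pics/s10.png",s)
E
```

```text
time_s: 33.3
tool_pos: [0.6507, -0.1157, 0.2026]
tool_rot: [3.133, -0.225, 0.002]
force: [0.6, 0.5, -2.9]
grip_width: 0.0136
grip_force: 40.0
pos [ 0.6507 -0.1157  0.2026] yaw -8.21 offset cm [-15.52 -15.34   0.25] twist -5.31
  after twist: [-14.03 -16.71   0.26]
```

```bash
python3 -m jog '{"fingers":[-1,-1,-1,-1,-1,-1,-1,-1,-1,-1,-1],"offset":[[-1,0,0],[-2,0,0],[-3,-1,0],[-3,-2,0],[-2.5,-3,0],[-1.5,-3,0],[-1,-3,0],[0,-2.5,0],[0,-1.5,0],[0,-0.5,0],[0,0,0]],"twist":[-2.6,-2.7,0,0,0,0,0,0,0,0,0]}' 40; python3 - <<'E'
from h import *
go(.519,.0583,.126,-2.9)
t=snap("top");cv2.imwrite("pics/t11.png",t);s=snap("scene");cv2.imwrite("pics/s11.png",s)
a=crop(t,195,140,300,240,3.6);b=crop(s,195,130,320,270,4)
h=max(a.shape[0],b.shape[0]);z=lambda c:np.vstack([c,np.zeros((h-c.shape[0],c.shape[1],3),np.uint8)])
cv2.imwrite("pics/o7.png",np.hstack([z(a),z(b)])[:600,:800]); 
E
```

```text
time_s: 34.5
tool_pos: [0.5193, 0.0581, 0.2015]
tool_rot: [3.14, -0.079, -0.001]
force: [-0.3, -0.3, -2.7]
grip_width: 0.0138
grip_force: 40.0
pos [0.5193 0.0581 0.2015] yaw -2.88 offset cm [-0.02 -0.02  7.55] twist 0.02
  after twist: [-0.03 -0.02  7.55]
```

View pics/o7.png

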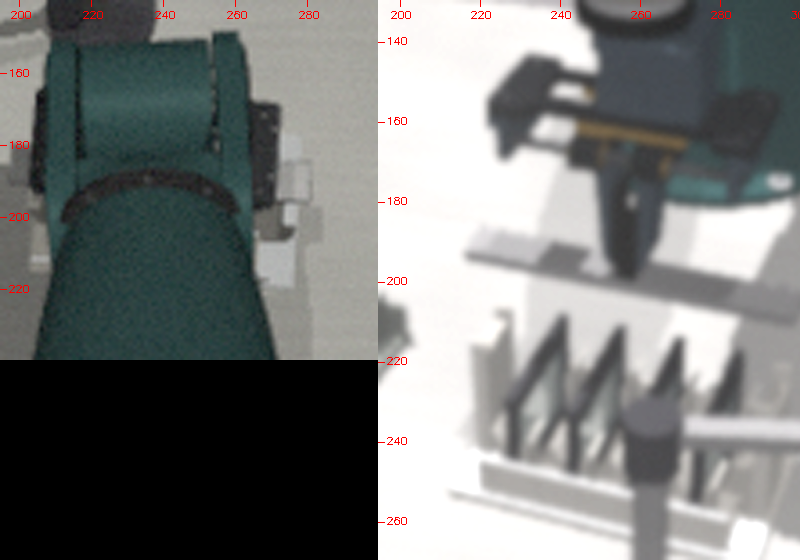

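```bash
python3 - <<'E'
from h import *
C=fr(.5193,.0581,-2.9)
for p in((.016,-.12,.189),(-.016,-.12,.189),(.016,.12,.189),(.016,.12,.179)): print("pred scene",proj("scene",C(p)),"top",proj("top",C(p)))
t=cv2.imread("pics/t11.png").mean(2).astype(np.float32);s=cv2.imread("pics/s11.png").mean(2).astype(np.float32)
def prof(im,n,pts):
    P=np.array([proj(n,C(p)) for p in pts],np.float32); return cv2.remap(im,P[:,:1],P[:,1:],cv2.INTER_LINEAR)[:,0].astype(int).tolist()
xs=np.arange(-.030,.0301,.003);print((xs*1e3).round().astype(int).tolist())
print("T x",prof(t,"top",[(x,-.113,.189) for x in xs]));print("T x",prof(t,"top",[(x,-.117,.189) for x in xs]))
for y in(-.1,-.06): print("S x",y,prof(s,"scene",[(x,y,.189) for x in xs]))
ys=np.arange(.105,.1351,.003);print((ys*1e3).round().astype(int).tolist())
for x in(-.008,0,.008):print("y-",prof(t,"top",[(x,-y,.189) for y in ys]),prof(s,"scene",[(x,-y,.189) for y in ys]),"y+",prof(s,"scene",[(x,y,.189) for y in ys]))
E
```

```text
pred scene [215.58927659 191.62746001] top [281.46454439 184.77312017]
pred scene [220.09827165 185.80477222] top [280.84172705 195.77393467]
pred scene [298.68378015 208.49932726] top [198.26562645 179.47955477]
pred scene [298.4117601  211.51943968] top [198.64446701 180.04964187]
[-30, -27, -24, -21, -18, -15, -12, -9, -6, -3, 0, 3, 6, 9, 12, 15, 18, 21, 24, 27, 30]
T x [98, 98, 99, 101, 94, 99, 116, 121, 122, 122, 120, 119, 120, 119, 118, 107, 107, 117, 115, 116, 117]
T x [98, 98, 100, 99, 93, 98, 110, 113, 114, 111, 108, 113, 114, 112, 112, 105, 106, 118, 115, 116, 116]
S x -0.1 [185, 185, 183, 179, 171, 162, 153, 147, 143, 142, 141, 141, 141, 140, 136, 129, 119, 110, 115, 128, 150]
S x -0.06 [159, 158, 156, 150, 140, 124, 108, 97, 92, 88, 87, 84, 85, 84, 84, 87, 89, 93, 100, 116, 134]
[105, 108, 111, 114, 117, 120, 123, 126, 129, 132, 135]
y- [110, 119, 120, 122, 113, 102, 116, 117, 116, 117, 117] [154, 160, 163, 163, 169, 176, 183, 185, 186, 186, 185] y+ [96, 96, 98, 98, 96, 97, 103, 109, 111, 111, 111]
y- [109, 120, 121, 119, 108, 102, 117, 116, 117, 117, 117] [151, 157, 161, 164, 168, 175, 181, 185, 186, 186, 186] y+ [94, 94, 95, 94, 93, 91, 96, 107, 111, 111, 111]
y- [110, 118, 119, 118, 113, 110, 116, 115, 115, 114, 115] [150, 155, 158, 162, 168, 177, 183, 185, 186, 186, 186] y+ [93, 94, 93, 92, 92, 92, 96, 105, 111, 112, 111]
```

```bash
python3 -m jog '{"fingers":[-1,-1,-1,-1,-1,-1,-1],"offset":[[0,0,1.5],[0,0,2],[0,0,1.5],[0,0,1],[0,0,0.6],[0,0,0.5],[0,0,0]],"twist":[0,0,0,0,0,0,0]}' 40;  python3 -m jog '{"fingers":[-1,-1,-1],"offset":[[0,0,0.3],[0,0,0.2],[0,0,0]],"twist":[0,0,0]}'
```

```text
time_s: 35.3
tool_pos: [0.5193, 0.058, 0.1306]
tool_rot: [3.141, -0.08, -0.001]
force: [-0.8, -0.1, -3.6]
grip_width: 0.0138
grip_force: 40.0
time_s: 35.6
tool_pos: [0.5193, 0.0581, 0.126]
tool_rot: [-3.141, 0.08, -0.0]
force: [-0.3, 0.3, -3.3]
grip_width: 0.0143
grip_force: 40.0
```

```bash
python3 -m jog '{"fingers":[-1,-1,-1],"offset":[[0,0,0.1],[0,0,0.1],[0,0,0]],"twist":[0,0,0]}'; python3 - <<'E'
from h import *
s=snap("scene");cv2.imwrite("pics/s12.png",s);t=snap("top");cv2.imwrite("pics/t12.png",t)
cv2.imwrite("pics/o8.png",crop(s,195,170,320,290,4.8))
E
```

```text
time_s: 35.9
tool_pos: [0.5195, 0.0581, 0.1248]
tool_rot: [-3.141, 0.08, -0.0]
force: [-5.3, -0.3, 12.2]
grip_width: 0.0138
grip_force: 40.0
```

View pics/o8.png

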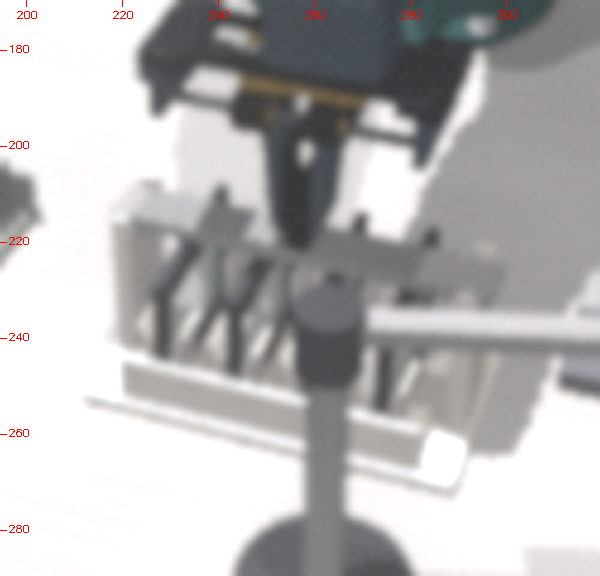

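```bash
python3 -m jog '{"fingers":[-0.3,-0.3,-0.3,-0.3,-0.3,-0.3,-0.3,-0.3,-0.3],"offset":[[0,0,0],[0,0,0],[0,0,0],[0,0,-1],[0,0,-2],[0,0,-2],[0,0,-2],[0,0,-2],[0,0,0]],"twist":[0,0,0,0,0,0,0,0,0]}' 40; python3 - <<'E'
from h import *
np.set_printoptions(precision=4,suppress=True)
s=snap("scene");cv2.imwrite("pics/s13.png",s);t=snap("top");cv2.imwrite("pics/t13.png",t)
for n,im,(u0,v0,u1,v1) in(("top",t,(115,205,150,240)),("scene",s,(355,215,395,245))):
    m=(im[v0:v1,u0:u1].max(2)<45).astype(np.uint8)
    k,l,st,c=cv2.connectedComponentsWithStats(m); i=1+st[1:,4].argmax(); q=np.argwhere(l==i)[:,::-1].astype(np.float32)
    r=cv2.minAreaRect(q); print(n,st[i],c[i]+[u0,v0],"rect",np.array(r[0])+[u0,v0],r[1],r[2]); print((cv2.boxPoints(r)+[u0,v0]).tolist())
for n,im,(u0,v0,u1,v1) in(("top",t,(125,175,160,215)),("scene",s,(350,235,385,280))):
    h=cv2.cvtColor(im[v0:v1,u0:u1],cv2.COLOR_BGR2HSV); m=((h[...,0]>8)&(h[...,0]<28)&(h[...,1]>110)&(h[...,2]>60)).astype(np.uint8)
    q=np.argwhere(m)[:,::-1].astype(np.float32); r=cv2.minAreaRect(q); print("brass",n,len(q),q.mean(0)+[u0,v0],np.array(r[0])+[u0,v0],r[1],r[2])
for z in(.065,.073,.081): print(z,[plane("top",p,z) for p in((131,221),)])
a=crop(t,100,170,170,245,5.5);b=crop(s,330,200,410,290,5)
hh=max(a.shape[0],b.shape[0]);zz=lambda c:np.vstack([c,np.zeros((hh-c.shape[0],c.shape[1],3),np.uint8)])
cv2.imwrite("pics/o9.png",np.hstack([zz(a),zz(b)]))
E
```

```text
time_s: 36.9
tool_pos: [0.5209, 0.0582, 0.2171]
tool_rot: [-3.14, 0.08, -0.007]
force: [0.2, -0.2, -0.9]
grip_width: 0.0322
grip_force: 0.0
top [ 12   6  10  19 114] [131.6404 219.7632] rect [131.6346 219.8269] (5.883483409881592, 19.023263931274414) 11.309932708740234
[[126.88461780548096, 228.57692337036133], [130.61538696289062, 209.92307806015015], [136.38461685180664, 211.07692337036133], [132.65384674072266, 229.73076820373535]]
scene [21 15  1  1  1] [376. 230.] rect [376. 230.] (0.0, 0.0) 0.0
[[376.0, 230.0], [376.0, 230.0], [376.0, 230.0], [376.0, 230.0]]
brass top 120 [139.9833 193.9833] [138.4118 193.8529] (15.764815330505371, 13.581995010375977) 14.03624439239502
brass scene 223 [367.7758 261.8969] [368.5 262. ] (16.0, 19.0) 90.0
0.065 [array([0.4286, 0.3961, 0.065 ])]
0.073 [array([0.428, 0.394, 0.073])]
0.081 [array([0.4274, 0.392 , 0.081 ])]
```

```bash
python3 - <<'E'
from h import *
go(.432,.3915,.13,-11)
E
python3 -m jog '{"fingers":[-0.15,-0.15,-0.15,-0.15,-0.15,-0.15,-0.15,-0.15,-0.15,-0.15],"offset":[[0,-2,0],[0,-3,0],[-1.5,-4.5,0],[-2,-4.5,0],[-2,-4.5,0],[-2,-4.5,0],[-2,-4.5,2],[-2,-3,2],[-1.5,-1.5,2],[0,0,0]],"twist":[4,4.1,0,0,0,0,0,0,0,0]}'; python3 - <<'E'
from h import *
go(.432,.3915,.056,-11)
E
```

```text
pos [0.5194 0.058  0.2143] yaw -2.92 offset cm [-10.43 -32.86   8.42] twist 8.08
  after twist: [-14.94 -31.07   8.43]
time_s: 38.0
tool_pos: [0.4456, 0.3953, 0.1514]
tool_rot: [3.124, -0.297, -0.006]
force: [-0.6, -0.8, 0.0]
grip_width: 0.0387
grip_force: 0.0
pos [0.4456 0.3953 0.1514] yaw -10.87 offset cm [-1.23  0.59  9.55] twist 0.13
  after twist: [-1.27  0.63  9.54]
```

```bash
python3 -m jog '{"fingers":[-0.15,-0.15,-0.15,-0.15,-0.15,-0.15],"offset":[[-1.2,0.6,0],[0,0,2],[0,0,2],[0,0,1.5],[0,0,0],[0,0,0]],"twist":[0,0,0,0,0,0]}'; python3 -m jog '{"fingers":[-0.15,-0.15,-0.15,-0.15,-1,-1,-1,-1,-1],"offset":[[0,0,1],[0,0,1.5],[0,0,1.5],[0,0,0],[0,0,0],[0,0,0],[0,0,0],[0,0,0],[0,0,0]],"twist":[0,0,0,0,0,0,0,0,0]}' 15
```

```text
time_s: 38.6
tool_pos: [0.436, 0.3909, 0.1007]
tool_rot: [-3.127, 0.303, -0.0]
force: [0.1, 0.4, -0.1]
grip_width: 0.0386
grip_force: 0.0
time_s: 39.5
tool_pos: [0.4359, 0.3916, 0.0606]
tool_rot: [-3.126, 0.301, -0.001]
force: [-0.1, 1.9, 1.8]
grip_width: 0.0161
grip_force: 14.9
```

```bash
python3 -m jog '{"fingers":[-1,-1,-1,-1,-1,-1,-1,-1,-1,-1,-1],"offset":[[0.03,0.7,0],[0.03,0.7,0],[0.03,0.7,0],[0.03,0.7,0],[0.03,0.7,0],[0.03,0.7,0],[0.03,0.7,0],[0.03,0.7,0],[0.03,0.7,0],[0,0,0],[0,0,0]],"twist":[-5,-5,-5,-5,-5,-5,-5,-5,-5,0,0]}' 15; python3 - <<'E'
from h import *
p=np.array([.515,.3762]); a=np.radians(34); q=p-.0806*np.array([np.cos(a),np.sin(a)]); go(q[0],q[1],None,34); print(robot.get_state()["joints"].round(2),robot.get_state()["wrist_torque"].round(2))
E
```

```text
time_s: 40.6
tool_pos: [0.4489, 0.3315, 0.0607]
tool_rot: [-3.004, -0.918, -0.004]
force: [3.7, 4.0, -2.2]
grip_width: 0.0156
grip_force: 15.0
pos [0.4489 0.3315 0.0607] yaw 33.98 offset cm [-0.07 -0.01 -0.  ] twist -0.02
  after twist: [-0.07 -0.01  0.  ]
[0.59 0.39 2.07 0.   0.67 1.57] [ 0.66 -0.64  0.2 ]
```

```bash
python3 -m jog '{"fingers":[-0.15,-0.15,-0.15,-0.15,-0.15,-0.15,-0.15,-0.15,-0.15,-0.15,-0.15,-0.15,-0.15,-0.15],"offset":[[0,0,0],[0,0,0],[0,0,0],[0,0,-1],[0,0,-2],[0,0,-3],[0,0,-3],[0,0,-4],[0,0,-4],[-3,3,-2],[-3,4,0],[-3,4,0],[-3,4,0],[0,0,0]],"twist":[0,0,0,0,0,0,0,0,0,-7.5,-7.5,-7.5,-7.5,-7.5]}' 15; python3 - <<'E'
from h import *
np.set_printoptions(precision=4,suppress=True)
s=snap("scene");cv2.imwrite("pics/s14.png",s);t=snap("top");cv2.imwrite("pics/t14.png",t)
def rect(im,m,u0,v0,tag):
    k,l,st,c=cv2.connectedComponentsWithStats(m.astype(np.uint8)); i=1+st[1:,4].argmax(); q=np.argwhere(l==i)[:,::-1].astype(np.float32)
    r=cv2.minAreaRect(q); vx,vy,_,_=cv2.fitLine(q,cv2.DIST_L2,0,.01,.01).ravel(); w=vx*np.array([.0129,-1])+vy*np.array([-.99,-.0135]); print(tag,len(q),c[i]+[u0,v0],r[1],r[2],"line world deg",np.degrees(np.arctan2(w[1],w[0])))
    return c[i]+[u0,v0]
g=rect(t,t[195:245,115:165].max(2)<45,115,195,"lever"); print(plane("top",g,.075))
h=rect(t,t[125:148,135:165].max(2)<40,135,125,"handle"); print(plane("top",h,.26))
print(robot.get_state()["tool_pos"])
cv2.imwrite("pics/o10.png",np.hstack([crop(t,95,115,300,240,2.6),crop(s,190,180,285,305,2.6)])); 
E
```

```text
time_s: 42.0
tool_pos: [0.4706, 0.1441, 0.2511]
tool_rot: [2.56, 1.82, 0.001]
force: [0.1, 0.5, 0.4]
grip_width: 0.0387
grip_force: 0.0
lever 99 [151.5051 215.6667] (19.404212951660156, 5.138665199279785) 57.528804779052734 line world deg -146.20147471514537
[0.4452 0.3311 0.075 ]
handle 93 [149.1183 136.914 ] (12.75810432434082, 8.043152809143066) 56.3099365234375 line world deg -136.59472803478624
[0.6468 0.3081 0.26  ]
[0.4699 0.147  0.2509]
```

View pics/o10.png

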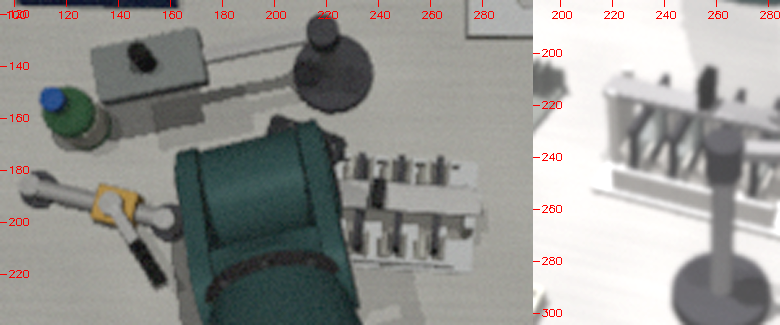

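```bash
python3 -m jog '{"fingers":[0.3,0.3,0.3,0.3,0.3],"offset":[[0,0,-2],[0,0,-2],[0,0,-1.5],[0,0,0],[0,0,0]],"twist":[-7.8,-7.8,-7.8,-7.8,0]}' 15; python3 - <<'E'
from h import *
go(.647,.310,.305,102)
E
```

```text
time_s: 42.6
tool_pos: [0.4695, 0.1489, 0.3058]
tool_rot: [1.978, 2.44, 0.001]
force: [0.2, -0.5, -0.2]
grip_width: 0.0596
grip_force: 0.0
pos [0.4695 0.1489 0.3058] yaw 101.96 offset cm [12.08 20.71  0.1 ] twist -0.04
  after twist: [12.06 20.72  0.08]
```

```bash
python3 -m jog '{"fingers":[0.3,0.3,0.3,0.3,0.3,0.3,0.3,0.3],"offset":[[2,3,0],[2,3.5,0],[2,4,0],[2,4,0],[2,3.5,0],[2,2.5,0],[0,0.2,0],[0,0,0]],"twist":[0,0,0,0,0,0,0,0]}' 15; python3 - <<'E'
from h import *
go(.647,.310,.232,102)
s=snap("scene");cv2.imwrite("pics/s15.png",s)
q=np.argwhere(s[205:240,335:370].max(2)<35); print(q.mean(0)[::-1]+[335,205], proj("scene",(.647,.310,.25)), proj("scene",(.647,.310,.272)))
E
```

```text
time_s: 43.4
tool_pos: [0.6468, 0.309, 0.3042]
tool_rot: [-1.982, -2.437, 0.002]
force: [-0.3, -0.2, 0.0]
grip_width: 0.0594
grip_force: 0.0
pos [0.6468 0.309  0.3042] yaw 101.75 offset cm [0.09 0.05 7.22] twist -0.25
  after twist: [0.09 0.04 7.22]
[350.85555556 225.75555556] [350.86083616 223.71823457] [352.37513443 215.92771937]
```

```bash
python3 -m jog '{"fingers":[0.3,0.3,0.3,0.3,0.3,0.3,0,-1,-1,-1,-1,-1,-1,-1],"offset":[[0,0,1.5],[0,0,1.5],[0,0,1.5],[0,0,1.5],[0,0,1.2],[0,0,0],[0,0,0],[0,0,0],[0,0,0],[0,0,0],[0,0,0],[0,0,0],[0,0,0],[0,0,0]],"twist":[0,0,0,0,0,0,0,0,0,0,0,0,0,0]}' 15
```

```text
time_s: 44.85
tool_pos: [0.6477, 0.3086, 0.2337]
tool_rot: [1.978, 2.44, 0.002]
force: [1.6, 1.7, 5.5]
grip_width: 0.0217
grip_force: 15.0
```

```bash
cat >> h.py <<'E'
def lamp(b=(.688,.118)):
    s=robot.get_state(); p=s["tool_pos"][:2]-b; Q=R.from_rotvec(s["tool_rot"]).as_matrix(); print("lamp r",np.hypot(*p).round(4),"ang",np.degrees(np.arctan2(p[1],p[0])).round(2)%360,"yaw",np.degrees(np.arctan2(Q[1,0],Q[0,0])).round(2)%360,"f tool",(Q.T@s["force"]).round(1))
E
python3 -m jog '{"fingers":[-1,-1,-1,-1,-1,-1,-1,-1,-1,-1,-1],"offset":[[-0.07,-1.66,0],[-0.07,-1.66,0],[-0.07,-1.66,0],[-0.07,-1.66,0],[-0.07,-1.66,0],[-0.07,-1.66,0],[-0.07,-1.66,0],[-0.07,-1.66,0],[-0.07,-1.66,0],[-0.07,-1.66,0],[0,0,0]],"twist":[-4.88,-4.88,-4.88,-4.88,-4.88,-4.88,-4.88,-4.88,-4.88,-4.88,0]}' 15; python3 -c "
from h import *
lamp()"
```

```text
time_s: 45.95
tool_pos: [0.5186, 0.2107, 0.2337]
tool_rot: [0.788, 3.037, -0.001]
force: [15.3, -9.1, -2.4]
grip_width: 0.0215
grip_force: 15.0
lamp r 0.1931 ang 151.3 yaw 150.92 f tool [-17.8  -0.5   2.5]
```

```bash
python3 -m jog '{"fingers":[-1,-1,-1],"offset":[[-0.3,0,0],[0,0,0],[0,0,0]],"twist":[0,0,0]}' 15; python3 -c "
from h import *
lamp()"
```

```text
time_s: 46.25
tool_pos: [0.5195, 0.2113, 0.2335]
tool_rot: [-0.793, -3.038, 0.0]
force: [-6.1, -0.2, 10.0]
grip_width: 0.0215
grip_force: 15.0
lamp r 0.1926 ang 151.01 yaw 150.74 f tool [  5.2  -3.2 -10. ]
```

```bash
python3 -m jog '{"fingers":[-1,-1,-1,-1,-1,-1,-1],"offset":[[0,-1.64,0],[-0.07,-1.64,0],[-0.07,-1.64,0],[-0.07,-1.64,0],[-0.07,-1.64,0],[0,0,0],[0,0,0]],"twist":[-4.85,-4.85,-4.85,-4.85,-4.85,0,0]}' 15; python3 -c "
from h import *
lamp()"
```

```text
time_s: 46.95
tool_pos: [0.497, 0.1332, 0.2336]
tool_rot: [0.137, 3.135, -0.0]
force: [13.5, -2.8, -3.9]
grip_width: 0.0218
grip_force: 15.0
lamp r 0.1916 ang 175.46 yaw 174.99 f tool [-13.7  -1.6   4. ]
```

```bash
python3 -m jog '{"fingers":[-1,-1,-1,-1,-1,-1,-1],"offset":[[-0.25,-1.62,0],[-0.1,-1.62,0],[-0.1,-1.62,0],[-0.1,-1.62,0],[-0.1,-1.62,0],[0,0,0],[0,0,0]],"twist":[-4.85,-4.85,-4.85,-4.85,-4.85,0,0]}' 15; python3 -c "
from h import *
lamp(); lamp((.691,.1175))"
```

```text
time_s: 47.65
tool_pos: [0.5081, 0.0531, 0.2335]
tool_rot: [0.524, -3.096, 0.001]
force: [-6.9, -3.0, 11.4]
grip_width: 0.0216
grip_force: 15.0
lamp r 0.1912 ang 199.83 yaw 199.23 f tool [  7.5  -0.6 -11.4]
lamp r 0.1939 ang 199.39 yaw 199.23 f tool [  7.5  -0.6 -11.4]
```

```bash
python3 -m jog '{"fingers":[0,0.1,0.1,0.1,0.1,0.1,0.1,0.1,0.1,0.1,0.1,0.1,0.1,0.1,0.1],"offset":[[0,0,0],[0,0,0],[0,0,0],[0,0,0],[0,0,-1],[0,0,-2],[0,0,-3],[0,0,-3],[0,3,0],[0,4,0],[0,4,0],[0,4,0],[0,4,0],[0,4,0],[0,0,0]],"twist":[0,0,0,0,0,0,0,0,0,0,0,0,0,0,0]}' 15; python3 - <<'E'
from h import *
np.set_printoptions(precision=4,suppress=True)
t=snap("top");s=snap("scene");cv2.imwrite("pics/t16.png",t);cv2.imwrite("pics/s16.png",s)
hp=proj("top",(.508,.053,.255)).astype(int); u0,v0=hp-14
m=(t[v0:v0+28,u0:u0+28].max(2)<40).astype(np.uint8); k,l,st,c=cv2.connectedComponentsWithStats(m); i=1+st[1:,4].argmax(); g=c[i]+[u0,v0]; h=plane("top",g,.252); print("handle",st[i][4],g,h)
b=np.array([.6905,.1178]); d=h[:2]-b; w=np.array([.519,.0583])-b; print("arm ang",np.degrees(np.arctan2(*d[::-1]))%360,"carrier dir",np.degrees(np.arctan2(*w[::-1]))%360,np.hypot(*d))
m=(t[195:245,115:165].max(2)<45); q=np.argwhere(m)[:,::-1].astype(np.float32); vx,vy,_,_=cv2.fitLine(q,2,0,.01,.01).ravel(); print("lever",len(q),np.degrees(np.arctan2(-vx-.0135*vy,.0129*vx-.99*vy)))
t0=cv2.imread("pics/top0.png")
for n,(u,v) in dict(jar=(387,157),spray=(118,153),brush=(184,240)).items(): print(n,float(cv2.absdiff(t,t0)[v-14:v+14,u-14:u+14].mean()))
print(robot.get_state()["tool_pos"],robot.get_state()["time_s"])
s14=cv2.imread("pics/s14.png"); u,v=210,200; print("bar end diff",float(cv2.absdiff(s,s14)[205:235,215:240].mean()))
E
```

```text
time_s: 49.15
tool_pos: [0.4314, 0.2742, 0.324]
tool_rot: [-0.531, 3.096, 0.001]
force: [-0.1, -0.3, 0.4]
grip_width: 0.0505
grip_force: 0.0
handle 69 [239.4348 187.9275] [0.509  0.0564 0.252 ]
arm ang 198.6753722710579 carrier dir 199.13364320590549 0.19161142087156682
lever 2043 -50.307858
jar 1.8639455782312926
spray 2.6475340136054424
brush 37.44600340136054
[0.4324 0.2716 0.3237] 49.25
bar end diff 0.5835555555555556
```

```bash
python3 - <<'E'
from h import *
s=cv2.imread("pics/s16.png");s0=cv2.imread("pics/scene0.png");t14=cv2.imread("pics/t14.png");t=cv2.imread("pics/t16.png")
def om(im,u0,v0,u1,v1):
    h=cv2.cvtColor(im[v0:v1,u0:u1],cv2.COLOR_BGR2HSV); q=np.argwhere((h[...,0]>4)&(h[...,0]<20)&(h[...,1]>80)&(h[...,2]>60)); return len(q),(q.mean(0)[::-1]+[u0,v0]).round(1) if len(q) else None
for im in(s0,s): print("brush",om(im,310,205,340,236))
for im in(s0,cv2.imread("pics/s14.png"),s): print("jar/spray",im[215:245,85:115].mean().round(1),im[255:305,375:405].mean().round(1), "brass",om(im,350,240,390,275))
for im in(s0,cv2.imread("pics/s14.png"),s): q=np.argwhere(im[215:245,365:400].max(2)<45); print("lever scene",len(q))
E
python3 -m jog '{"fingers":[0.1,0.1,0.1,0.1,0.1,0.1,0.1,0.1,0.1,0.1,0.1,0.1,0.1,0.1,0.1,0.1],"offset":[[0,0,-3],[0,-4,-1],[0,-4,0],[0,-4,0],[0,-4,0],[0,-4,0],[0,-4,0],[0,-4,0],[0,-4,0],[0,-4,0],[0,-4,0],[0,-4,0],[0,-4,0],[0,-3,0],[0,0,0],[0,0,0]],"twist":[0,0,0,0,0,0,0,0,0,0,0,0,0,0,0,0]}' 15; python3 - <<'E'
from h import *
t=snap("top");t0=cv2.imread("pics/top0.png");cv2.imwrite("pics/t17.png",t)
for n,(u,v) in dict(jar=(387,157),spray=(118,153),brush=(184,240)).items(): print(n,float(cv2.absdiff(t,t0)[v-14:v+14,u-14:u+14].mean()))
m=(t[195:240,120:165].max(2)<45).astype(np.uint8); k,l,st,c=cv2.connectedComponentsWithStats(m); i=1+st[1:,4].argmax();q=np.argwhere(l==i)[:,::-1].astype(np.float32); vx,vy,_,_=cv2.fitLine(q,2,0,.01,.01).ravel(); print("lever",len(q),np.degrees(np.arctan2(-vx-.0135*vy,.0129*vx-.99*vy)),robot.get_state()["tool_pos"])
hp=proj("top",(.508,.053,.255)).astype(int); u0,v0=hp-14
m=(t[v0:v0+28,u0:u0+28].max(2)<40).astype(np.uint8); k,l,st,c=cv2.connectedComponentsWithStats(m); i=1+st[1:,4].argmax(); print("handle",plane("top",c[i]+[u0,v0],.252))
E
```

```text
brush (61, array([326.7, 219.2]))
brush (62, array([326.9, 218.8]))
jar/spray 153.9 102.2 brass (280, array([367.8, 262.1]))
jar/spray 152.8 101.3 brass (282, array([367.7, 262.1]))
jar/spray 153.1 101.6 brass (317, array([367.5, 260.8]))
lever scene 0
lever scene 0
lever scene 0
time_s: 50.85
tool_pos: [0.6002, -0.2117, 0.3631]
tool_rot: [0.522, -3.097, -0.0]
force: [0.0, 0.3, 0.3]
grip_width: 0.05
grip_force: 0.0
jar 45.906462585034014
spray 10.326530612244898
brush 12.52295918367347
lever 96 -146.6708 [ 0.60020938 -0.21090563  0.36319975]
handle [0.50919715 0.05608706 0.252     ]
```

```bash
python3 - <<'E'
from h import *
for f in("top0","t8","t14","t16","t17"):
    h=cv2.cvtColor(cv2.imread(f"pics/{f}.png"),cv2.COLOR_BGR2HSV); o=[]
    for (u0,v0,u1,v1),(a,b) in(((100,140,135,170),(95,130)),((170,225,200,275),(4,20)),((100,140,145,180),(40,90))):
        c=h[v0:v1,u0:u1]; q=np.argwhere((c[...,0]>a)&(c[...,0]<b)&(c[...,1]>90)); o.append((len(q),(q.mean(0)[::-1]+[u0,v0]).round(1).tolist() if len(q) else None))
    print(f,o,h[150:165,110:140,2].mean().round(1))
E
```

```text
top0 [(77, [115.1, 153.0]), (159, [181.1, 251.7]), (222, [122.4, 158.8])] 58.5
t8 [(74, [114.9, 153.0]), (157, [181.1, 251.7]), (220, [122.3, 158.8])] 62.8
t14 [(75, [115.0, 153.0]), (1, [176.0, 225.0]), (217, [122.2, 158.8])] 58.5
t16 [(75, [115.0, 153.0]), (65, [182.0, 243.2]), (323, [126.6, 163.7])] 66.0
t17 [(75, [115.0, 153.0]), (156, [181.1, 251.7]), (215, [122.3, 158.8])] 75.3
```

Spray, brush and jar have not moved, the lever is at about 45°, and the lamp and bar are in place. Handing in.

```bash
python3 -c "
from bench import order
print(order.hand_in())"
```

```text
the job is handed in; nothing more can be done
None
```

The job is handed in, at about 51 s on the robot's clock: all four panels stand in the carrier, the bar lies in the notches, the valve measures about 45° open, the lamp head is over the middle of the carrier, and the camera checks show the jar, spray bottle and brush unmoved.

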